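Lock the screw clamp with its pin

TASK

Lock the screw clamp before grinding: take the lock pin from the wooden block, put it point down into the guide hole on top of the clamp so that it rests on the spindle, then wind the crank clockwise (seen from the crank end, one to two and a half turns) until the cross hole in the spindle comes under the pin. The pin must end fully home, upright with its flange down on the guide, and let go; leave the other things on the bench where they are.

Things in the scene. Friction and masses are not known exactly. Their poses are not given: they have to be found in the camera images.
- clamp: Grey screw clamp bolted to the bench; place and yaw differ each time. Origin on the bench below the guide hole, y along the level spindle from jaw to crank, z up. Guide block 72 x 34 mm (x by y), top at 157 mm. Nut block (127 mm tall) and jaw with a flat bar (131 mm tall) at y -65 to -215 mm; bearing plate at y +49 to +63 mm, 124 mm tall.
- screw_axis (a point): Fixed point on the spindle axis, 105 mm above the clamp's origin, axes as the clamp's. Here the spindle has a smooth collar, 38 mm diameter, with one radial cross hole, 13 mm wide, 15 mm along the spindle, 15 mm deep. It comes below the guide at one turn only (next turns are 10 mm off). The collar is clamped up to 30 degrees differently each time, so the locked crank angle must be felt.
- lock_bush (a point): Centre of the mouth of the upright guide hole: 11.5 mm wide, 4 mm chamfer, 30 mm long. With the cross hole elsewhere, the pin rests on the collar, its flange 11 mm above the block. With the hole below, it drops by its weight till the flange meets the block, and the crank is blocked but for a few degrees. If it hangs half-way, easing the crank back or a push on its head sends it home.
- handle_grip (a point): Centre of the free-spinning wooden crank handle where it is gripped: a level bar 16 mm thick, parallel to the spindle (its y, outwards), 45 mm off the spindle axis, at any angle. It reaches 55 mm inwards to the crank arm (hub radius 19 mm), 27 mm outwards. Winding in, it goes from the top to -x of the clamp, then down, and moves 10 mm to -y each turn. Needs about 3 N.
- crank_hub (a point): Centre of the crank hub on the spindle axis, axes y outwards, turning with the crank: z points from the axis to the handle. It starts 1.2 to 2.5 turns short of the locked place, where it is about 83 mm from screw_axis along y (screw at 10 mm a turn, right-handed). An end stop follows 0.4 to 1.4 rad beyond; a screw wound too far can be wound back.
- pin_head (a point): Centre of the round head (18 mm diameter, 42 mm tall) of the loose steel lock pin, about 90 g; z is up along the pin. Below the head: flange 25 mm in diameter, 4 mm thick, underside 25 mm below this point; then a 10 mm shank 44 mm long, its tapered end 69 mm below this point. It starts upright in the wooden block, its flange on the block's top.
- pin_block: Wooden block 100 x 60 x 52 mm fixed on the bench, origin at the centre of its underside, x along its length; the pin stands in its central hole (14 mm wide).
- cup_brush: Bystander: round wire cup brush, 68 mm diameter, 54 mm tall, origin under its centre.
- hammer: Bystander: hammer lying on the bench, about 300 mm long.
- offcut: Bystander: steel angle offcut, 120 x 40 x 40 mm, origin under its centre.
- disc: Bystander: black grinding disc lying flat, 110 mm diameter.
Things that resemble listed ones, but are neither listed nor needed, are in the scene too. What is shaped like the part that bears pin_head but orange or purple is not meant.

How it is judged:
On the way:
1. the pin stands in the guide hole, resting on the spindle, before the cross hole has come under it (horizontal distance between pin_head and lock_bush below 0.007 m and z of pin_head in the frame of lock_bush between 0.03 and 0.041 m), for 0.2 s.
At the end, for the whole second after the job is handed in: The lock pin is fully home: its head centre within 5 mm of the guide hole's centre line, its flange within 2.5 mm of the guide block's top, upright within 7 degrees, released (horizontal distance between pin_head and lock_bush below 0.005 m and z of pin_head in the frame of lock_bush below 0.0275 m and angle between pin_head's own z axis and vertical below 0.12 rad); the robot touches nothing.
It fails at once if a bystander is moved by more than 30 mm (distance of any of cup_brush, hammer, offcut, disc from where it was at the start of the episode above 0.03 m).
It also fails if it takes over 72 s, if anything falls off the work surface, if the arm or the gripper's body presses on something with over 40 N, if the wrist force passes 120 N, or if a joint passes its speed limit or range.

ROBOT

A 6-joint arm with a two-finger parallel gripper is mounted at the origin on the work surface. World frame = base frame: x ahead of the robot, y to its left, z up, the work surface at z = 0. Lengths are in m, angles in rad, forces in N, time in s.
With the tool pointing down it reaches from about 0.325 to 0.925 m from the base axis. Payload 3.1 kg.
Tool frame: the origin (TCP) lies at the very end of the fingers, on their centre line; the grasp point (between the pads) lies 19 mm behind it (manip.tcp_to_grasp is the distance from the TCP to the grasp point, in m); x points along the fingers, y is the direction in which the jaws open and shut, and the axes are right-handed (so a half turn about x gives the same grasp; the last joint's range is limited). The gripper opens to 85 mm and grips with 20 to 120 N. Pads are 22 mm wide; open, the fingers measure 114 mm over their backs; the gripper's body (76 mm by 85 mm) begins 54 mm behind the grasp point. The pads swing forward as they close: fully open they stand 13 mm farther back than shut.
Start: joints at [-1.417, 0.217, 1.613, -0, 1.311, -0.112], TCP at [0.164, -0.603, 0.231] pointing down, gripper open.
Joint ranges: [-2.75, 2.75], [-0.78, 2.1], [0.31, 2.55], [-1.13, 4.27], [0.13, 2.63], [-2.58, 2.58]. Speed limits (rad/s): [2.79, 2.79, 3.14, 3.14, 3.14, 3.14].

INTERFACE

Orientations are given as a unit quaternion [x, y, z, w].
In Python, from workcell import readout, imaging, manip, spotter gives the robot as it stands.
- The arm moves only by the tool move_arm, never from a script. Its argument "plan" is a list of rows, each an object with "travel": the shift along the tool's x, y, z in mm, a list of three; "twist": the turn, a rotation vector about the tool's x, y, z in rad, a list of three; "claw": the gripper command: -1 is shut, 1 is fully open, values between are in proportion. In form: [{"travel": [tx, ty, tz], "twist": [ax, ay, az], "claw": claw}, ...]. A call has 1 to 20 rows; each row is the pose to reach, as a shift and turn from the pose commanded when the call began, along the tool's axes at that moment; what a row does not reach only later rows make up. A row lasts 1/10 s, in which the tool goes at most 50 mm and 8.59 degrees, less where a joint would pass 70% of its speed; a pose out of reach is approached as far as the arm can. A call with a gripper value outside its range is refused whole. The fingers move at their own pace and stop on an object; the grip force is fixed at half the most. Time passes only in rows, so rows that repeat a pose let the fingers close. It gives the time, the measured TCP pose, the force and the opening at its end, in the units of the state.
- readout.read_state(): the state, without advancing time (a new reading comes with each control period).
- imaging.read_camera(name): name is "scene" or "top"; returns (picture, depth): 400x640x3 uint8, red, green, blue; 400x640 float32, m along the optical axis (not along the pixel's ray), 0 where there is no reading.
- imaging.camera_params(name): a dict with "fx", "fy", "cx", "cy" (pixels), "dist" ([k1, k2, p1, p2, k3] as OpenCV has them; the pictures are not rectified), "T" (4x4, takes a point from camera to world coordinates). Camera axes: x right, y down, z forward; pixel columns grow to the right and rows downward; lengths in m; the calibration is good to about 2 mm. A picture is of the moment at which its call begins. camera_params takes no time and is no camera call.
- manip.sign_off(): hands the job in, once; it reports no verdict.
Trained networks look in the newest picture that a camera, given by its name, has taken for a name from the list of things; names that differ only in an ending like _2 or _b are one class to them, and where a whole thing is asked for, a point or a joint stands for the part that bears it (a point fixed in the world has none). Each returns a list of dicts, best first, with "conf" (0 to 1); they miss things now and then, are a little off and sometimes report something else, mostly with a low value. They report only what shows in the picture. A call takes as long as a camera call. They do not tell look-alikes from the thing itself.
- spotter.outline_of(camera, query): "mask" (400x640 bool, what is visible of it) and "box" ([left, top, width, height] as shares, 0 to 1, of the picture: columns of its width, rows of its height, round what is visible of it).
- spotter.mark_of(camera, query): "centre" ([column, row] as shares, 0 to 1, of the picture: columns of its width, rows of its height: a listed point, or the origin of a listed thing).
The state is a dict: "time": time; "joints": joint angles; "qvel": joint speeds; "joint_efforts": joint torques, N m; "ee_pos": TCP position; "orientation": TCP orientation; "contact_force": force on the tool from outside, world axes, zero at the start; "wrist_torque": the same for the moment, N m; "opening": opening from 0.0 (shut) to 1.0 (fully open).
Only numpy, scipy, OpenCV 4.12 (cv2) and the standard library are available. Lean on these libraries where they do the work, as an engineer would, in place of code of your own. Each camera call takes 0.05 s, during which the arm holds its last target.

## Working session

There is one attempt and no reset: what is moved stays moved. The work goes in short steps, Python scripts to look and compute and a tool call to move; the robot and the scene stay as the last step left them, time stands still between calls to the robot, and variables do not carry over. Pictures are saved under pics/ and viewed, and the job is handed in when it is done.

Besides the shell and the picture viewer there is one more tool, called after "Call:" by a JSON object that holds its "method" and its "body", one argument or row to a line. move_arm: Moves the arm, as the interface text tells. Its arguments: {"type":"object","properties":{"plan":{"type":"array","items":{"type":"object","properties":{"travel":{"type":"array","items":{"type":"number"}},"twist":{"type":"array","items":{"type":"number"}},"claw":{"type":"number"}}}}},"required":["plan"]}

```bash
ls; mkdir -p pics
cat > h.py <<'E'
import numpy as np, cv2, json
from workcell import readout, imaging, manip, spotter
def shot(n,tag):
    p,d=imaging.read_camera(n); cv2.imwrite(f'pics/{tag}_{n}.png',p[:,:,::-1]); np.save(f'pics/{tag}_{n}.npy',d); return p,d
def ray(n,u,v):
    c=imaging.camera_params(n);K=np.array([[c['fx'],0,c['cx']],[0,c['fy'],c['cy']],[0,0,1]])
    q=cv2.undistortPoints(np.array([[[u,v]]],float),K,np.array(c['dist']))[0,0]
    T=np.array(c['T']);return T[:3,3],T[:3,:3]@np.array([q[0],q[1],1.0])
def atz(n,u,v,z):
    o,r=ray(n,u,v);return o+r*(z-o[2])/r[2]
def atd(n,u,v,d):
    o,r=ray(n,u,v);return o+r*d
def proj(n,P):
    c=imaging.camera_params(n);K=np.array([[c['fx'],0,c['cx']],[0,c['fy'],c['cy']],[0,0,1]]);T=np.linalg.inv(np.array(c['T']))
    P=np.atleast_2d(P)@T[:3,:3].T+T[:3,3]
    return cv2.projectPoints(P,np.zeros(3),np.zeros(3),K,np.array(c['dist']))[0][:,0]
def cloud(n,d):
    c=imaging.camera_params(n);K=np.array([[c['fx'],0,c['cx']],[0,c['fy'],c['cy']],[0,0,1]]);T=np.array(c['T'])
    v,u=np.mgrid[:400,:640];q=cv2.undistortPoints(np.stack([u,v],-1).reshape(-1,1,2).astype(float),K,np.array(c['dist']))[:,0]
    P=np.c_[q,np.ones(len(q))]*d.reshape(-1,1);return (P@T[:3,:3].T+T[:3,3]).reshape(400,640,3)
E
python3 - <<'E'
from h import *
s=readout.read_state();print(s)
for n in('scene','top'):
    shot(n,'a');c=imaging.camera_params(n);print(n,c)
    for q in('clamp','lock_bush','handle_grip','crank_hub','pin_head','pin_block','screw_axis'):
        print(q,[(round(m['conf'],2),round(m['centre'][0]*640,1),round(m['centre'][1]*400,1)) for m in spotter.mark_of(n,q)])
E
```

```text
pics
{'time': 0.0, 'joints': array([-1.41722669e+00,  2.17764058e-01,  1.61490923e+00,  1.58926820e-05,
        1.31127425e+00, -1.12219728e-01]), 'qvel': array([-3.52740286e-04,  7.65755839e-04,  4.74679226e-04,  2.81792411e-05,
        9.54744231e-04, -1.45023842e-03]), 'joint_efforts': array([ 2.37740105e-04, -3.96839440e+01, -3.03853619e+01, -1.38149767e-04,
        9.71145811e-03, -2.07168853e-06]), 'ee_pos': array([ 0.16406085, -0.60225777,  0.22997511]), 'orientation': array([-0.70085978, -0.09452539,  0.70088335, -0.09286036]), 'contact_force': array([ 0.32437631,  0.37044595, -0.17602551]), 'wrist_torque': array([ 0.01383339, -0.02649447, -0.02119453]), 'opening': 0.9987944602551798}
scene {'fx': 497.82061184396184, 'fy': 497.82061184396184, 'cx': 314.15333572238274, 'cy': 195.7599287139364, 'dist': array([-0.01733459,  0.        ,  0.        ,  0.        ,  0.        ]), 'T': array([[ 0.15529642,  0.67700986, -0.71940299,  1.5033712 ],
       [ 0.98785783, -0.10971882,  0.10999407, -0.12557892],
       [-0.00446498, -0.72774956, -0.68582843,  1.01423594],
       [ 0.       
[... 441 characters left out ...]
75, 'cy': 202.20078360272282, 'dist': array([-0.03707956,  0.        ,  0.        ,  0.        ,  0.        ]), 'T': array([[ 0.0279857 , -0.98416777,  0.175016  ,  0.38634116],
       [-0.99958939, -0.02863042, -0.00115947,  0.02153068],
       [ 0.0061519 , -0.17491168, -0.98456491,  1.08592228],
       [ 0.        ,  0.        ,  0.        ,  1.        ]])}
clamp [(0.83, 312.5, 201.2), (0.35, 421.9, 241.5)]
lock_bush [(0.85, 304.7, 191.8)]
handle_grip [(0.65, 244.2, 206.6)]
crank_hub [(0.8, 269.2, 192.9), (0.29, 312.7, 203.2)]
pin_head [(0.65, 429.8, 238.4), (0.58, 460.1, 243.1), (0.57, 388.2, 251.0)]
pin_block [(0.57, 423.1, 241.1)]
screw_axis [(0.76, 309.2, 196.7), (0.24, 313.2, 204.5)]
```

View pics/a_scene.png

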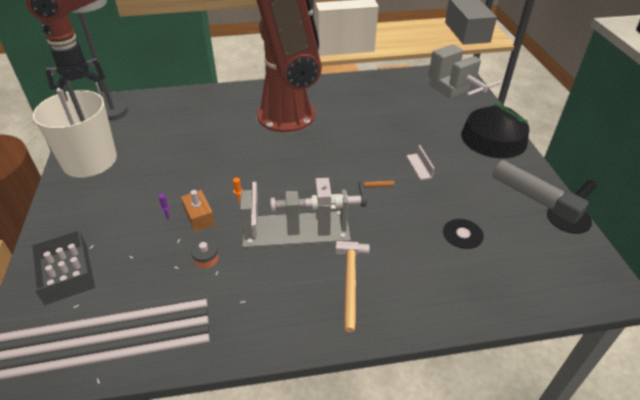

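View pics/a_top.png

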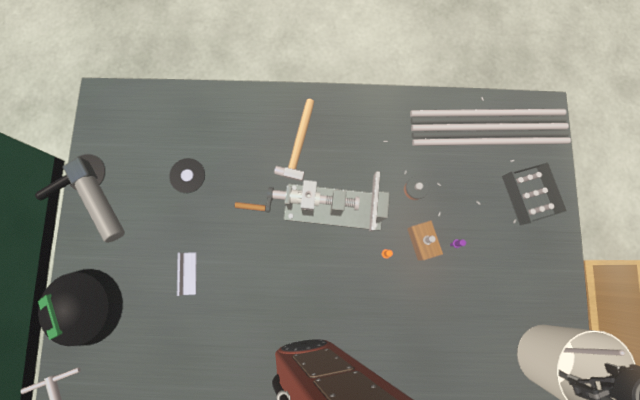

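Run:
```python
import cv2,numpy as np
a=cv2.imread('pics/a_scene.png');t=cv2.imread('pics/a_top.png')
cv2.imwrite('pics/a_crop1.png',cv2.resize(a[150:300,140:400],None,fx=3,fy=3,interpolation=cv2.INTER_CUBIC))
cv2.imwrite('pics/a_crop2.png',cv2.resize(t[150:290,220:480],None,fx=3,fy=3,interpolation=cv2.INTER_CUBIC))
```

```text
(no output)
```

View pics/a_crop1.png

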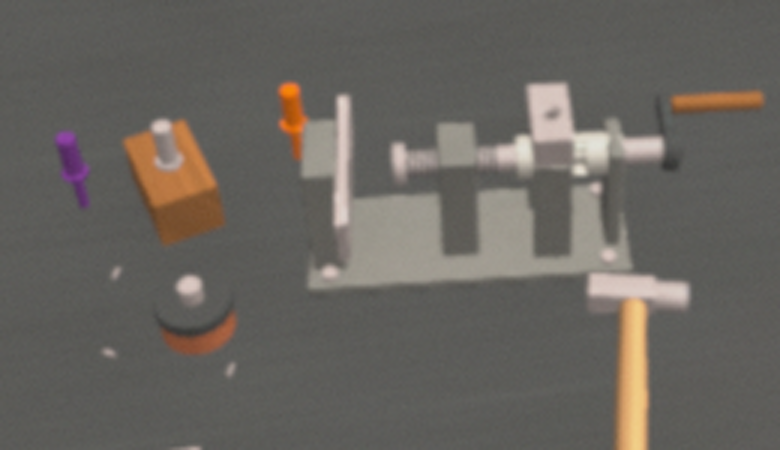

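View pics/a_crop2.png

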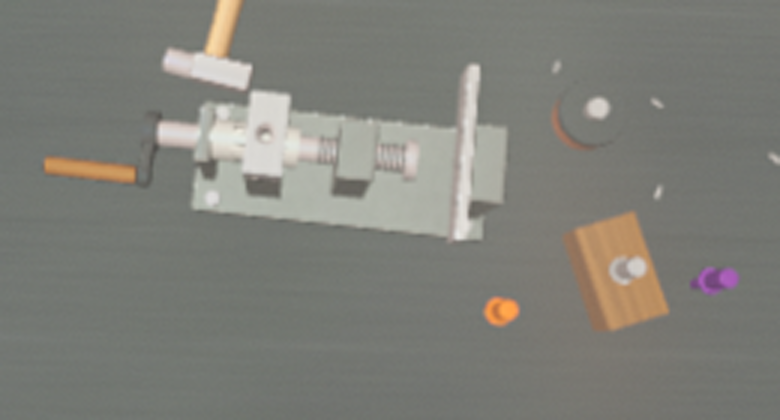

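The scene picture shows the steel pin in the wooden block at about (196,196), with decoys in purple at (164,205) and orange at (237,188). The clamp's guide hole is at about (322,187), and the wooden crank handle runs from (365,184) to (394,183). In the top picture the pin is at (430,239), the guide hole at (308,195) and the handle from (236,205) to (265,208). The pin I want is the grey one in the wooden block. The purple and orange ones are excluded, and the silver stub at scene (203,247) is the cup brush arbor. The crop confirms all of this.

Run:
```python
from h import *
np.set_printoptions(precision=4,suppress=True)
for n in('scene','top'):
    d=np.load(f'pics/a_{n}.npy');P=cloud(n,d)
    p=cv2.imread(f'pics/a_{n}.png').astype(int)
    X,Y,Z=P[...,0],P[...,1],P[...,2]
    # clamp guide top
    m=(abs(Z-0.157)<0.004)&(X>0.3)&(X<0.6)&(abs(Y)<0.2)
    q=P[m];print(n,'guide',m.sum(),q.mean(0) if len(q) else None)
    if len(q)>10:
        r=cv2.minAreaRect(q[:,:2].astype(np.float32));print(r)
    # bar 131 top
    m=(abs(Z-0.131)<0.004)&(X>0.25)&(X<0.65)&(Y<-0.1)&(Y>-0.25);q=P[m]
    if len(q)>10: print('bar',m.sum(),cv2.minAreaRect(q[:,:2].astype(np.float32)))
    # wood block top
    m=(abs(Z-0.052)<0.005)&(X>0.2)&(X<0.5)&(Y<-0.2)&(Y>-0.4);q=P[m]
    if len(q)>10: print('block',m.sum(),cv2.minAreaRect(q[:,:2].astype(np.float32)))
    m=(abs(Z-0.098)<0.006)&(X>0.2)&(X<0.5)&(Y<-0.2)&(Y>-0.4);q=P[m]
    print('pinheadtop',m.sum(),q.mean(0) if len(q) else None)
    # handle by color: orange-brown left
    B,G,R=p[...,0],p[...,1],p[...,2]
    m=(R>B+50)&(R>G+20)&(Y>0.1)&(Y<0.35)&(X>0.25)&(X<0.55)&(Z>0.03);q=P[m]
    print('handle',m.sum());
    if len(q)>5:
        c=q.mean(0);u,s,v=np.linalg.svd(q-c);t=(q-c)@v[0];print(c,v[0],t.min(),t.max(), q[:,2].max(), q[:,2].min())
    for k,(x,y) in dict(pin=(430,239),hole=(308,195)).items():
        if n=='top': print(k,atz(n,x,y,0.157 if k=='hole' else 0.098))
```

```text
scene guide 186 [0.5684 0.0406 0.1559]
((0.567540168762207, 0.04069342464208603), (0.033567506819963455, 0.06438404321670532), 85.42431640625)
bar 258 ((0.5685228705406189, -0.15474030375480652), (0.03951270878314972, 0.15094465017318726), 84.72842407226562)
block 367 ((0.47383400797843933, -0.33101245760917664), (0.0898909941315651, 0.1218593642115593), 17.200870513916016)
pinheadtop 31 [ 0.4724 -0.3057  0.0955]
handle 123
[0.5451 0.1911 0.1221] [0.0448 0.9988 0.0207] -0.034422643752024834 0.0443686377540983 0.1287332726786672 0.11268991829980901
top guide 291 [0.5677 0.0365 0.1565]
((0.5682969689369202, 0.036407679319381714), (0.03386112302541733, 0.06408385187387466), 85.36475372314453)
bar 374 ((0.566227912902832, -0.15904320776462555), (0.04022090137004852, 0.15657812356948853), 85.34446716308594)
block 553 ((0.4741692543029785, -0.3315453827381134), (0.0867869034409523, 0.1199345514178276), 17.498403549194336)
pinheadtop 34 [ 0.4694 -0.302   0.0963]
handle 162
[0.541  0.1924 0.1244] [-0.0751 -0.9971 -0.0117] -0.040856758626870875 0.03909924351724435 0.12914777609209394 0.11838270294326991
pin [ 0.4693 -0.2978  0.098 ]
hole [0.57   0.0372 0.157 ]
```

Run:
```python
from h import *
from scipy.spatial.transform import Rotation as R
np.set_printoptions(precision=4,suppress=True)
s=readout.read_state();M=R.from_quat(s['orientation']).as_matrix();print(M)
print('hub',atz('top',269.2,192.9,0.105),atz('scene',365.6,196.9,0.105))
print('grip',atz('top',244.2,206.6,0.124),atz('scene',382.6,185.7,0.124))
print('hole',atz('top',304.7,191.8,0.157),atz('scene',322.5,188.4,0.157))
print('pin',atz('top',429.8,238.4,0.077),atz('scene',195.7,195.9,0.077))
# hole by dark blob, block top edges
for n,(x,y),z in (('top',(307,195),.157),('scene',(323,187),.157)):
    g=cv2.imread(f'pics/a_{n}.png',0)[y-5:y+6,x-5:x+6].astype(float)
    w=np.clip(np.median(g)-15-g,0,None);v,u=np.mgrid[:11,:11]
    c=((u*w).sum()/w.sum()+x-5,(v*w).sum()/w.sum()+y-5);print(n,c,atz(n,*c,z));print(g.astype(int))
# handle end extents
for n in('top','scene'):
    p=cv2.imread(f'pics/a_{n}.png').astype(int);P=cloud(n,np.load(f'pics/a_{n}.npy'))
    m=(p[...,2]>p[...,0]+40)&(P[...,1]>.1)&(P[...,1]<.35)&(P[...,0]>.25)&(P[...,0]<.55)&(P[...,2]>.03)
    q=P[m]-np.r_[.568,.0385,.105];xc=q@[.9967,-.081,0];yc=q@[.081,.9967,0]
    print(n,yc.min(),yc.max(),np.median(xc),np.percentile(q[:,2],[5,50,95]))
    # wood
    m=(p[...,2]>p[...,0]+35)&(P[...,1]<-.24)&(P[...,1]>-.4)&(P[...,0]>.4)&(P[...,0]<.53)&(abs(P[...,2]-.052)<.006)
    print('wood',m.sum(),cv2.minAreaRect(P[m][:,:2].astype(np.float32)))
```

```text
[[-0.      0.2627 -0.9649]
 [-0.     -0.9649 -0.2627]
 [-1.      0.      0.    ]]
hub [0.5831 0.1448 0.105 ] [0.5758 0.1544 0.105 ]
grip [0.5399 0.2076 0.124 ] [0.5601 0.2032 0.124 ]
hole [0.5783 0.046  0.157 ] [0.5805 0.0372 0.157 ]
pin [ 0.4728 -0.304   0.077 ] [ 0.4687 -0.2971  0.077 ]
top (np.float64(307.1703125), np.float64(193.23125)) [0.5746 0.0395 0.157 ]
[[193 217 216 215 215 210 207 209 212 214 215]
 [199 217 216 212 202 191 186 194 206 213 216]
 [207 218 214 200 172 166 167 177 198 211 216]
 [218 217 209 182 154 136 131 151 185 210 214]
 [221 217 208 176 152 154 177 180 183 209 214]
 [220 217 209 185 172 198 223 217 201 207 214]
 [220 216 211 195 184 202 219 217 210 211 215]
 [218 216 215 212 200 194 200 202 206 213 216]
 [216 216 216 217 216 213 210 211 214 215 217]
 [218 215 217 217 217 215 215 215 215 216 216]
 [217 216 216 217 216 215 215 216 216 217 216]]
scene (np.float64(323.75272727272727), np.float64(187.60727272727271)) [0.5781 0.0408 0.157 ]
[[202 202 200 202 201 202 202 202 201 199 188]
 [202 202 201 200 200 201 199 202 202 202 194]
 [203 202 200 200 200 197 196 197 199 201 197]
 [202 203 203 201 198 192 183 181 190 197 196]
 [201 203 203 197 187 174 162 161 172 189 195]
 [201 202 199 183 161 144 138 143 164 188 195]
 [197 199 191 172 148 130 130 145 171 192 198]
 [195 199 194 180 163 154 154 170 187 199 199]
 [196 201 198 192 186 183 187 190 200 200 202]
 [194 201 201 199 198 197 196 200 200 201 202]
 [193 200 201 199 199 201 199 202 201 201 200]]
top 0.11210935860204344 0.19213947153527233 -0.03991677045525588 [0.0153 0.0196 0.0228]
wood 652 ((0.4707739055156708, -0.30242758989334106), (0.09762410819530487, 0.06227855756878853), 18.373552322387695)
scene 0.1151353230770096 0.19692500333021906 -0.03495887731545922 [0.0105 0.0176 0.0219]
wood 474 ((0.4721164107322693, -0.29966986179351807), (0.10603795945644379, 0.06062181666493416), 17.81912612915039)
```

Run:
```python
from h import *
np.set_printoptions(precision=4,suppress=True)
for n,(x,y) in (('top',(307,195)),('scene',(323,187))):
    g=cv2.imread(f'pics/a_{n}.png',0);k=8
    P=cloud(n,np.load(f'pics/a_{n}.npy'))
    S=cv2.resize(g,None,fx=k,fy=k,interpolation=cv2.INTER_CUBIC)
    c=S[(y-30)*k:(y+30)*k,(x-30)*k:(x+30)*k]
    cv2.imwrite(f'pics/b_{n}.png',c)
    # rough expected projection of guide top corners, hypothesised
    best=None
    for X in (.566,.568,.570,.572,.574):
        pass
    h=np.array([.570,.039,.157]);ex=np.array([np.cos(.08),-np.sin(.08),0]);ey=np.array([np.sin(.08),np.cos(.08),0])
    q=proj(n,[h+a*.036*ex+b*.017*ey for a,b in((1,1),(1,-1),(-1,-1),(-1,1))]+[h])
    C=cv2.cvtColor(c,cv2.COLOR_GRAY2BGR)
    qq=((q+.5)*k-.5-[(x-30)*k,(y-30)*k])
    cv2.polylines(C,[qq[:4].astype(int)],True,(0,0,255),1);cv2.circle(C,tuple(qq[4].astype(int)),3,(0,255,0),-1)
    cv2.imwrite(f'pics/b_{n}.png',C)
a=np.hstack([cv2.imread('pics/b_top.png'),cv2.imread('pics/b_scene.png')]);cv2.imwrite('pics/b.png',cv2.resize(a,(800,400)))
```

```text
(no output)
```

View pics/b.png

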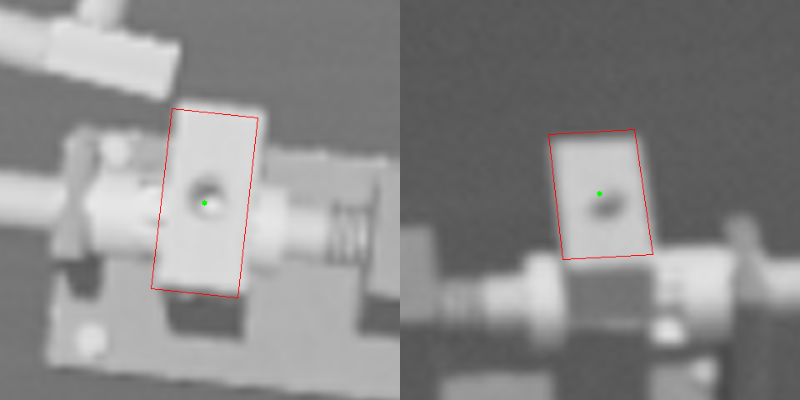

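Call:
{"method": "move_arm", "body": {
  "plan": [
    {"travel": [0, -21, -37.5], "twist": [-0.12, 0, 0], "claw": 1},
    {"travel": [0, -42, -75], "twist": [-0.245, 0, 0], "claw": 1},
    {"travel": [0, -63, -113], "twist": [-0.37, 0, 0], "claw": 1},
    {"travel": [0, -84, -150], "twist": [-0.49, 0, 0], "claw": 1},
    {"travel": [0, -105, -188], "twist": [-0.61, 0, 0], "claw": 1},
    {"travel": [10, -126, -225], "twist": [-0.735, 0, 0], "claw": 1},
    {"travel": [20, -147, -263], "twist": [-0.86, 0, 0], "claw": 1},
    {"travel": [40, -168, -300], "twist": [-0.98, 0, 0], "claw": 1},
    {"travel": [60, -190, -338], "twist": [-1.1, 0, 0], "claw": 1},
    {"travel": [80, -210.6, -375.4], "twist": [-1.225, 0, 0], "claw": 1},
    {"travel": [100, -210.6, -375.4], "twist": [-1.225, 0, 0], "claw": 1},
    {"travel": [100, -210.6, -375.4], "twist": [-1.225, 0, 0], "claw": 1},
    {"travel": [100, -210.6, -375.4], "twist": [-1.225, 0, 0], "claw": 1}
  ]
}}

```text
time: 2.1
ee_pos: [0.4708, -0.3013, 0.1313]
orientation: [-0.519, -0.48, 0.52, -0.479]
contact_force: [-0.2, 0.1, 0.7]
opening: 0.997
```

Run:
```python
from h import *
from scipy.spatial.transform import Rotation as R
np.set_printoptions(precision=4,suppress=True)
s=readout.read_state();M=R.from_quat(s['orientation']).as_matrix();print(s['ee_pos'],s['time'],s['contact_force'],s['joints']);print(M)
a=shot('scene','c')[0];t=shot('top','c')[0]
cv2.imwrite('pics/c.png',np.hstack([cv2.resize(a[130:260,130:260],(400,400)),cv2.resize(t[170:300,365:495],(400,400))])[:,:,::-1])
```

```text
[ 0.4708 -0.3013  0.1313] 2.1 [-0.1578  0.1157  0.6782] [-0.6946  0.1861  1.8504 -0.0003  1.1059 -0.6144]
[[-0.0008  0.9968 -0.08  ]
 [ 0.0003 -0.08   -0.9968]
 [-1.     -0.0009 -0.0002]]
```

View pics/c.png

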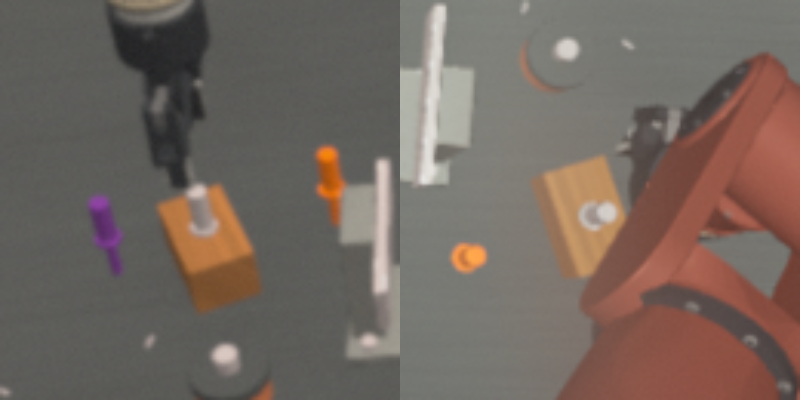

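```bash
python3 - <<'E'
from h import *
s=readout.read_state();e=s['ee_pos']
for n in('scene','top'):
    print(n,proj(n,[e,e+[0,0,.03],e+[.04,0,0.02],e-[.04,0,-.02],[.471,-.3005,.098]]))
E
sleep 1
python3 - <<'E'
import cv2,numpy as np
a=cv2.imread('pics/c_scene.png');t=cv2.imread('pics/c_top.png')
cv2.imwrite('pics/c2.png',np.hstack([cv2.resize(a[60:260,90:290],(400,400)),cv2.resize(t[150:350,340:540],(400,400))]))
E
```

```text
scene [[190.0711006  181.63086678]
 [188.0737936  173.10204331]
 [188.3400546  186.01129072]
 [189.13685099 166.36870609]
 [193.11063434 190.99847148]]
top [[436.0159238  237.24150932]
 [439.94797369 236.29522184]
 [438.14892691 221.21058264]
 [439.06056634 252.24130478]
 [430.97619725 238.41482076]]
```

View pics/c2.png

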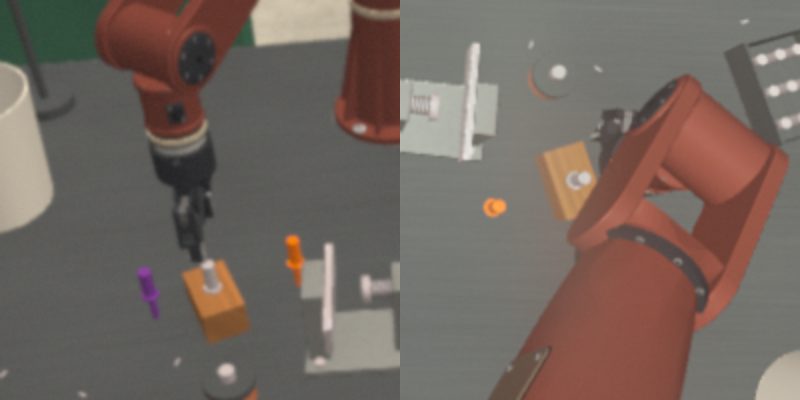

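The fingers (scene 190,189) are above and just beside the grey pin's head (194,191), as the projection predicts. Next: descend, grip and lift.

Call:
{"method": "move_arm", "body": {
  "plan": [
    {"travel": [25, 0, -1], "twist": [0, 0, 0], "claw": 1},
    {"travel": [50, 0, -1], "twist": [0, 0, 0], "claw": 1},
    {"travel": [69, 0, -1], "twist": [0, 0, 0], "claw": 1},
    {"travel": [69, 0, -1], "twist": [0, 0, 0], "claw": 1},
    {"travel": [69, 0, -1], "twist": [0, 0, 0], "claw": -1},
    {"travel": [69, 0, -1], "twist": [0, 0, 0], "claw": -1},
    {"travel": [69, 0, -1], "twist": [0, 0, 0], "claw": -1},
    {"travel": [69, 0, -1], "twist": [0, 0, 0], "claw": -1},
    {"travel": [69, 0, -1], "twist": [0, 0, 0], "claw": -1},
    {"travel": [69, 0, -1], "twist": [0, 0, 0], "claw": -1},
    {"travel": [69, 0, -1], "twist": [0, 0, 0], "claw": -1}
  ]
}}

```text
time: 3.3
ee_pos: [0.4718, -0.3007, 0.0634]
orientation: [0.52, 0.479, -0.52, 0.48]
contact_force: [-1.1, 0.3, 5.3]
opening: 0.194
```

Call:
{"method": "move_arm", "body": {
  "plan": [
    {"travel": [-30, 0, 0], "twist": [0, 0, 0], "claw": -1},
    {"travel": [-70, 0, 0], "twist": [0, 0, 0], "claw": -1},
    {"travel": [-110, 0, 0], "twist": [0, 0, 0], "claw": -1},
    {"travel": [-150, 0, 0], "twist": [0, 0, 0], "claw": -1},
    {"travel": [-178, 7, -34], "twist": [0, 0, 0], "claw": -1},
    {"travel": [-178, 15, -70], "twist": [0, 0, 0], "claw": -1},
    {"travel": [-178, 23, -110], "twist": [0, 0, 0], "claw": -1},
    {"travel": [-178, 31, -150], "twist": [0, 0, 0], "claw": -1},
    {"travel": [-178, 40, -190], "twist": [0, 0, 0], "claw": -1},
    {"travel": [-178, 48, -230], "twist": [0, 0, 0], "claw": -1},
    {"travel": [-178, 56, -270], "twist": [0, 0, 0], "claw": -1},
    {"travel": [-178, 65, -310], "twist": [0, 0, 0], "claw": -1},
    {"travel": [-178, 72, -344], "twist": [0, 0, 0], "claw": -1},
    {"travel": [-178, 72, -344], "twist": [0, 0, 0], "claw": -1},
    {"travel": [-178, 72, -344], "twist": [0, 0, 0], "claw": -1}
  ]
}}

```text
time: 4.8
ee_pos: [0.5699, 0.0376, 0.2393]
orientation: [-0.518, -0.48, 0.52, -0.48]
contact_force: [-0.5, -0.7, -1.5]
opening: 0.194
```

Run:
```python
from h import *
np.set_printoptions(precision=4,suppress=True)
s=readout.read_state();e=s['ee_pos'];print(e,s['contact_force'],s['time'])
a=shot('scene','d')[0];t=shot('top','d')[0]
for n in('scene','top'): print(n,proj(n,[e,e-[0,0,.01],e-[0,0,.054],[e[0],e[1],.157],[.571,.0385,.157]]))
k=8
cv2.imwrite('pics/d.png',np.hstack([cv2.resize(a[130:230,270:370],(400,400),interpolation=2),cv2.resize(t[130:230,250:350],(400,400),interpolation=2)])[:,:,::-1])
```

```text
[0.5699 0.0376 0.2393] [-0.5044 -0.6759 -1.5281] 4.8
scene [[322.1786 160.7359]
 [322.152  163.8813]
 [322.0383 177.3151]
 [321.9679 185.6088]
 [322.3885 185.8662]]
top [[307.4461 188.3352]
 [307.4967 189.2181]
 [307.7068 192.8785]
 [307.8316 195.0528]
 [307.4991 194.6121]]
```

View pics/d.png

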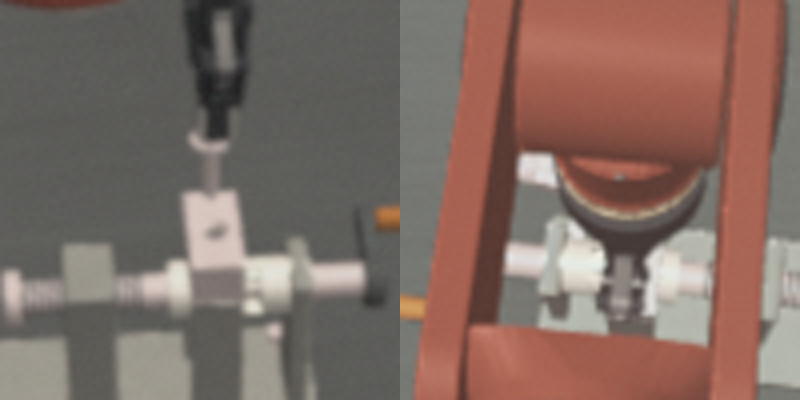

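Call:
{"method": "move_arm", "body": {
  "plan": [
    {"travel": [15, 1, -1.3], "twist": [0, 0, 0], "claw": -1},
    {"travel": [25, 1, -1.3], "twist": [0, 0, 0], "claw": -1},
    {"travel": [32, 1, -1.3], "twist": [0, 0, 0], "claw": -1},
    {"travel": [38, 1, -1.3], "twist": [0, 0, 0], "claw": -1},
    {"travel": [43, 1, -1.3], "twist": [0, 0, 0], "claw": -1},
    {"travel": [43, 1, -1.3], "twist": [0, 0, 0], "claw": -1}
  ]
}}

```text
time: 5.5
ee_pos: [0.5714, 0.0386, 0.1962]
orientation: [0.52, 0.48, -0.519, 0.479]
contact_force: [1.8, 3.4, -2.6]
opening: 0.192
```

Call:
{"method": "move_arm", "body": {
  "plan": [
    {"travel": [4, 0.2, -0.5], "twist": [0, 0, 0], "claw": -1},
    {"travel": [8, 0.2, -0.5], "twist": [0, 0, 0], "claw": -1},
    {"travel": [12, 0.2, -0.5], "twist": [0, 0, 0], "claw": -1},
    {"travel": [15, 0.2, -0.5], "twist": [0, 0, 0], "claw": -1},
    {"travel": [15, 0.2, -0.5], "twist": [0, 0, 0], "claw": -1}
  ]
}}

```text
time: 6.0
ee_pos: [0.5717, 0.0388, 0.1817]
orientation: [0.52, 0.48, -0.52, 0.479]
contact_force: [1.5, 3.1, -3.4]
opening: 0.196
```

Call:
{"method": "move_arm", "body": {
  "plan": [
    {"travel": [0, 0, 0], "twist": [0, 0, 0], "claw": 0},
    {"travel": [0, 0, 0], "twist": [0, 0, 0], "claw": 0.2},
    {"travel": [0, 0, 0], "twist": [0, 0, 0], "claw": 0.2},
    {"travel": [0, 0, 0], "twist": [0, 0, 0], "claw": 0.2},
    {"travel": [-20, 0, 0], "twist": [0, 0, 0], "claw": 0.2},
    {"travel": [-45, 0, 0], "twist": [0, 0, 0], "claw": 0.2},
    {"travel": [-60, 0, -20], "twist": [0, 0, 0], "claw": 0.2},
    {"travel": [-60, -15, -55], "twist": [0, 0, 0], "claw": 0.2},
    {"travel": [-60, -30, -95], "twist": [0, 0, 0], "claw": 0.2},
    {"travel": [-50, -43, -129], "twist": [0, 0, 0], "claw": 0.2},
    {"travel": [-50, -43, -129], "twist": [0, 0, 0], "claw": 0.2}
  ]
}}

```text
time: 7.1
ee_pos: [0.5369, 0.1739, 0.2311]
orientation: [-0.518, -0.482, 0.519, -0.48]
contact_force: [-0.0, -0.7, -0.8]
opening: 0.598
```

Run:
```python
from h import *
np.set_printoptions(precision=4,suppress=True)
s=readout.read_state();e=s['ee_pos'];print(e,s['contact_force'],s['time'],s['opening'])
a=shot('scene','e')[0];t=shot('top','e')[0]
for n in('scene','top'):
    print(n,proj(n,[e,[.571,.039,.193],[.571,.039,.214]]))
    for q in('handle_grip','crank_hub','pin_head'):
        print(q,[(round(m['conf'],2),round(m['centre'][0]*640,1),round(m['centre'][1]*400,1)) for m in spotter.mark_of(n,q)])
cv2.imwrite('pics/e.png',np.hstack([cv2.resize(a[110:240,290:420],(400,400),interpolation=2),cv2.resize(t[130:260,210:340],(400,400),interpolation=2)])[:,:,::-1])
```

```text
[0.5369 0.1739 0.2311] [-0.0302 -0.7474 -0.7541] 7.1 0.597905226591715
scene [[372.8664 149.6456]
 [322.6828 175.2337]
 [322.7442 168.8486]]
handle_grip [(0.76, 381.2, 182.6)]
crank_hub [(0.97, 363.8, 199.9)]
pin_head [(0.6, 216.4, 210.8), (0.57, 318.1, 173.0), (0.48, 179.9, 196.0)]
top [[249.9673 200.9204]
 [307.1263 191.7968]
 [307.0143 190.0546]]
handle_grip []
crank_hub [(0.9, 271.5, 193.4), (0.26, 308.2, 196.1)]
pin_head [(0.61, 442.6, 261.3), (0.48, 404.2, 239.2)]
```

View pics/e.png

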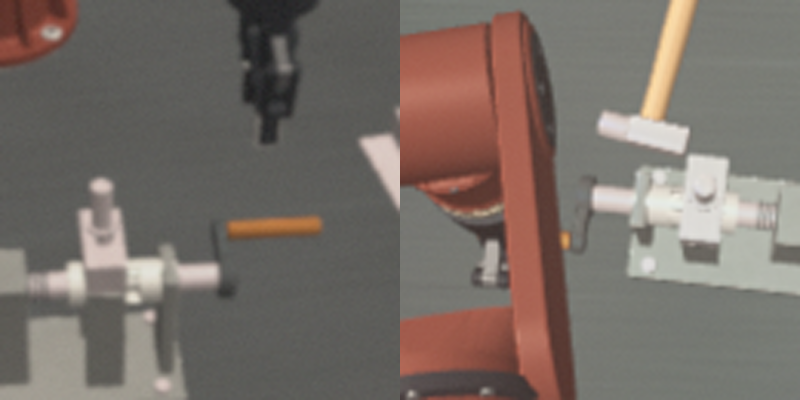

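The pin now stands upright in the guide hole at scene (323,173), flange above the block. The handle runs from scene (365,184) to (394,183). Next I'll grip the handle.

Call:
{"method": "move_arm", "body": {
  "plan": [
    {"travel": [0, 2, -40], "twist": [0, 0, 0], "claw": 0.2},
    {"travel": [40, 2, -40], "twist": [0, 0, 0], "claw": 0.2},
    {"travel": [80, 2, -40], "twist": [0, 0, 0], "claw": 0.2},
    {"travel": [115, 2, -40], "twist": [0, 0, 0], "claw": 0.2},
    {"travel": [132, 2, -40], "twist": [0, 0, 0], "claw": 0.2},
    {"travel": [132, 2, -40], "twist": [0, 0, 0], "claw": 0.2}
  ]
}}

```text
time: 8.1
ee_pos: [0.5417, 0.2089, 0.0965]
orientation: [-0.517, -0.481, 0.522, -0.478]
contact_force: [-0.5, 0.9, -1.1]
opening: 0.603
```

Call:
{"method": "move_arm", "body": {
  "plan": [
    {"travel": [0, 0, 0], "twist": [0, 0, 0], "claw": -0.3},
    {"travel": [0, 0, 0], "twist": [0, 0, 0], "claw": -0.6},
    {"travel": [0, 0, 0], "twist": [0, 0, 0], "claw": -1},
    {"travel": [0, 0, 0], "twist": [0, 0, 0], "claw": -1},
    {"travel": [0, 0, 0], "twist": [0, 0, 0], "claw": -1}
  ]
}}

```text
time: 8.6
ee_pos: [0.5428, 0.2108, 0.1015]
orientation: [-0.519, -0.481, 0.52, -0.478]
contact_force: [-5.8, 0.4, 2.6]
opening: 0.166
```

Run:
```python
from h import *
from scipy.spatial.transform import Rotation as R
np.set_printoptions(precision=4,suppress=True)
s=readout.read_state();e=s['ee_pos'];print(e,s['contact_force'],s['time'],s['opening'],s['joints']);print(R.from_quat(s['orientation']).as_matrix())
a=shot('scene','f')[0];t=shot('top','f')[0]
cv2.imwrite('pics/f.png',np.hstack([cv2.resize(a[110:240,290:420],(400,400),interpolation=2),cv2.resize(t[130:260,210:340],(400,400),interpolation=2)])[:,:,::-1])
```

```text
[0.5428 0.2108 0.1015] [-5.7572  0.4188  2.6252] 8.6 0.16554588187793198 [0.2491 0.2728 1.8086 0.0017 1.0637 0.3286]
[[-0.0037  0.9968 -0.0802]
 [ 0.0006 -0.0802 -0.9968]
 [-1.     -0.0037 -0.0003]]
```

View pics/f.png

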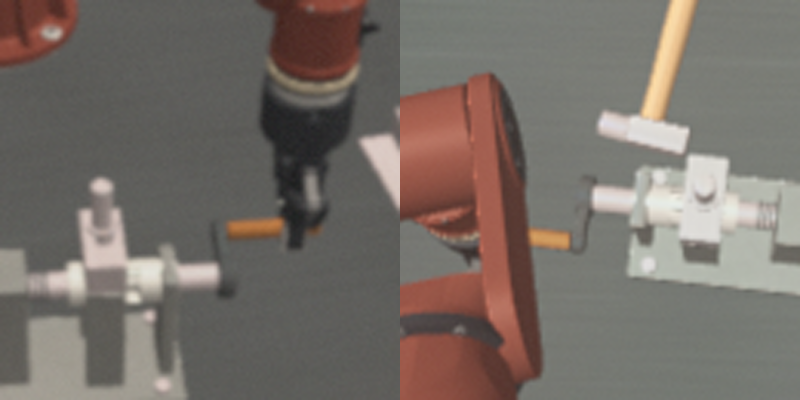

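```bash
cat > circ.py <<'E'
import sys,numpy as np
# th0 start step n   (degrees)
t0,st,n=map(float,sys.argv[1:4]);n=int(n)
hold=int(sys.argv[4]) if len(sys.argv)>4 else 0
o=np.array([float(v) for v in sys.argv[5].split(',')]) if len(sys.argv)>5 else np.zeros(3)
a=np.radians(t0);rows=[]
for i in range(1,n+1):
    t=a+np.radians(st*i)
    v=np.array([-45*(np.cos(t)-np.cos(a)),-45*(np.sin(t)-np.sin(a)),1.5915*(t-a)])+o*min(1,i/3)
    rows.append('{"travel": [%.1f, %.1f, %.1f], "twist": [0, 0, 0], "claw": -1}'%tuple(v))
rows+=rows[-1:]*hold
print('['+', '.join(rows)+']')
E
python3 circ.py 74 6 12 1
```

```text
[{"travel": [4.6, -1.1, 0.2], "twist": [0, 0, 0], "claw": -1}, {"travel": [9.3, -1.6, 0.3], "twist": [0, 0, 0], "claw": -1}, {"travel": [14.0, -1.7, 0.5], "twist": [0, 0, 0], "claw": -1}, {"travel": [18.7, -1.3, 0.7], "twist": [0, 0, 0], "claw": -1}, {"travel": [23.3, -0.4, 0.8], "twist": [0, 0, 0], "claw": -1}, {"travel": [27.8, 1.0, 1.0], "twist": [0, 0, 0], "claw": -1}, {"travel": [32.1, 2.8, 1.2], "twist": [0, 0, 0], "claw": -1}, {"travel": [36.3, 5.1, 1.3], "twist": [0, 0, 0], "claw": -1}, {"travel": [40.1, 7.8, 1.5], "twist": [0, 0, 0], "claw": -1}, {"travel": [43.7, 10.9, 1.7], "twist": [0, 0, 0], "claw": -1}, {"travel": [46.9, 14.3, 1.8], "twist": [0, 0, 0], "claw": -1}, {"travel": [49.7, 18.1, 2.0], "twist": [0, 0, 0], "claw": -1}, {"travel": [49.7, 18.1, 2.0], "twist": [0, 0, 0], "claw": -1}]
```

Call:
{"method": "move_arm", "body": {
  "plan": [
    {"travel": [4.6, -1.1, 0.2], "twist": [0, 0, 0], "claw": -1},
    {"travel": [9.3, -1.6, 0.3], "twist": [0, 0, 0], "claw": -1},
    {"travel": [14.0, -1.7, 0.5], "twist": [0, 0, 0], "claw": -1},
    {"travel": [18.7, -1.3, 0.7], "twist": [0, 0, 0], "claw": -1},
    {"travel": [23.3, -0.4, 0.8], "twist": [0, 0, 0], "claw": -1},
    {"travel": [27.8, 1.0, 1.0], "twist": [0, 0, 0], "claw": -1},
    {"travel": [27.8, 1.0, 1.0], "twist": [0, 0, 0], "claw": -1}
  ]
}}

```text
time: 9.4
ee_pos: [0.5437, 0.2096, 0.0727]
orientation: [-0.519, -0.48, 0.52, -0.479]
contact_force: [-4.9, 1.0, -1.5]
opening: 0.16
```

Run:
```python
from h import *
s=readout.read_state();print(s['ee_pos'],s['contact_force'],s['wrist_torque'],s['opening'])
```

```text
[0.54373467 0.20962486 0.07268418] [-4.89435188  1.0417635  -1.49997588] [ 0.24261439  0.69699288 -0.03900871] 0.15970284211516186
```

```bash
python3 circ.py 110 9 16 1 0,-1,0
```

```text
[{"travel": [6.4, 2.6, 0.2], "twist": [0, 0, 0], "claw": -1}, {"travel": [12.3, 6.2, 0.5], "twist": [0, 0, 0], "claw": -1}, {"travel": [17.5, 10.6, 0.7], "twist": [0, 0, 0], "claw": -1}, {"travel": [21.9, 16.1, 1.0], "twist": [0, 0, 0], "claw": -1}, {"travel": [25.4, 22.3, 1.2], "twist": [0, 0, 0], "claw": -1}, {"travel": [27.9, 28.9, 1.5], "twist": [0, 0, 0], "claw": -1}, {"travel": [29.3, 35.8, 1.7], "twist": [0, 0, 0], "claw": -1}, {"travel": [29.6, 42.9, 2.0], "twist": [0, 0, 0], "claw": -1}, {"travel": [28.8, 49.9, 2.2], "twist": [0, 0, 0], "claw": -1}, {"travel": [26.9, 56.7, 2.5], "twist": [0, 0, 0], "claw": -1}, {"travel": [24.0, 63.1, 2.7], "twist": [0, 0, 0], "claw": -1}, {"travel": [20.1, 69.0, 3.0], "twist": [0, 0, 0], "claw": -1}, {"travel": [15.3, 74.2, 3.2], "twist": [0, 0, 0], "claw": -1}, {"travel": [9.8, 78.6, 3.5], "twist": [0, 0, 0], "claw": -1}, {"travel": [3.6, 82.1, 3.7], "twist": [0, 0, 0], "claw": -1}, {"travel": [-3.0, 84.5, 4.0], "twist": [0, 0, 0], "claw": -1}, {"travel": [-3.0, 84.5, 4.0], "twist": [0, 0, 0], "claw": -1}]
```

Call:
{"method": "move_arm", "body": {
  "plan": [
    {"travel": [6.4, 2.6, 0.2], "twist": [0, 0, 0], "claw": -1},
    {"travel": [12.3, 6.2, 0.5], "twist": [0, 0, 0], "claw": -1},
    {"travel": [17.5, 10.6, 0.7], "twist": [0, 0, 0], "claw": -1},
    {"travel": [21.9, 16.1, 1.0], "twist": [0, 0, 0], "claw": -1},
    {"travel": [25.4, 22.3, 1.2], "twist": [0, 0, 0], "claw": -1},
    {"travel": [27.9, 28.9, 1.5], "twist": [0, 0, 0], "claw": -1},
    {"travel": [29.3, 35.8, 1.7], "twist": [0, 0, 0], "claw": -1},
    {"travel": [29.6, 42.9, 2.0], "twist": [0, 0, 0], "claw": -1},
    {"travel": [29.6, 42.9, 2.0], "twist": [0, 0, 0], "claw": -1}
  ]
}}

```text
time: 10.3
ee_pos: [0.5907, 0.2037, 0.0439]
orientation: [0.521, 0.479, -0.518, 0.481]
contact_force: [-0.5, -0.7, 1.8]
opening: 0.167
```

```bash
python3 - <<'E'
from h import *
s=readout.read_state();print(s['ee_pos'],s['contact_force'],s['wrist_torque'],s['opening'])
a=shot('scene','g')[0];t=shot('top','g')[0]
cv2.imwrite('pics/g.png',np.hstack([cv2.resize(a[110:240,290:420],(400,400),interpolation=2),cv2.resize(t[130:260,210:340],(400,400),interpolation=2)])[:,:,::-1])
E
python3 circ.py 182 9 18 1
```

```text
[0.59069312 0.20370445 0.04394896] [-0.45562092 -0.69865668  1.81864228] [-0.03034844 -0.05107165  0.12324333] 0.16688530555327807
[{"travel": [-0.8, 7.0, 0.2], "twist": [0, 0, 0], "claw": -1}, {"travel": [-2.7, 13.8, 0.5], "twist": [0, 0, 0], "claw": -1}, {"travel": [-5.6, 20.2, 0.7], "twist": [0, 0, 0], "claw": -1}, {"travel": [-9.5, 26.1, 1.0], "twist": [0, 0, 0], "claw": -1}, {"travel": [-14.3, 31.3, 1.2], "twist": [0, 0, 0], "claw": -1}, {"travel": [-19.8, 35.7, 1.5], "twist": [0, 0, 0], "claw": -1}, {"travel": [-26.0, 39.2, 1.7], "twist": [0, 0, 0], "claw": -1}, {"travel": [-32.6, 41.7, 2.0], "twist": [0, 0, 0], "claw": -1}, {"travel": [-39.5, 43.1, 2.2], "twist": [0, 0, 0], "claw": -1}, {"travel": [-46.5, 43.4, 2.5], "twist": [0, 0, 0], "claw": -1}, {"travel": [-53.6, 42.6, 2.7], "twist": [0, 0, 0], "claw": -1}, {"travel": [-60.4, 40.7, 3.0], "twist": [0, 0, 0], "claw": -1}, {"travel": [-66.8, 37.8, 3.2], "twist": [0, 0, 0], "claw": -1}, {"travel": [-72.7, 33.9, 3.5], "twist": [0, 0, 0], "claw": -1}, {"travel": [-77.9, 29.1, 3.7], "twist": [0, 0, 0], "claw": -1}, {"travel": [-82.3, 23.6, 4.0], "twist": [0, 0, 0], "claw": -1}, {"travel": [-85.8, 17.4, 4.2], "twist": [0, 0, 0], "claw": -1}, {"travel": [-88.2, 10.8, 4.5], "twist": [0, 0, 0], "claw": -1}, {"travel": [-88.2, 10.8, 4.5], "twist": [0, 0, 0], "claw": -1}]
```

View pics/g.png

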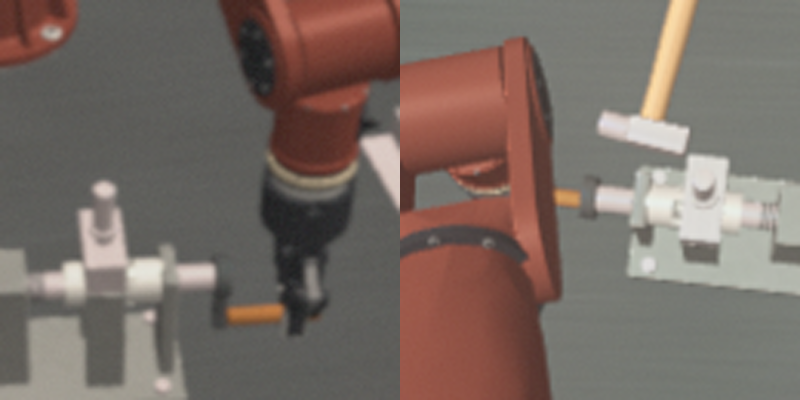

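The crank turned to the bottom, with the handle at scene (372,213). Forces are low and the pin still stands.

Call:
{"method": "move_arm", "body": {
  "plan": [
    {"travel": [-0.8, 7.0, 0.2], "twist": [0, 0, 0], "claw": -1},
    {"travel": [-2.7, 13.8, 0.5], "twist": [0, 0, 0], "claw": -1},
    {"travel": [-5.6, 20.2, 0.7], "twist": [0, 0, 0], "claw": -1},
    {"travel": [-9.5, 26.1, 1.0], "twist": [0, 0, 0], "claw": -1},
    {"travel": [-14.3, 31.3, 1.2], "twist": [0, 0, 0], "claw": -1},
    {"travel": [-19.8, 35.7, 1.5], "twist": [0, 0, 0], "claw": -1},
    {"travel": [-26.0, 39.2, 1.7], "twist": [0, 0, 0], "claw": -1},
    {"travel": [-32.6, 41.7, 2.0], "twist": [0, 0, 0], "claw": -1},
    {"travel": [-39.5, 43.1, 2.2], "twist": [0, 0, 0], "claw": -1},
    {"travel": [-46.5, 43.4, 2.5], "twist": [0, 0, 0], "claw": -1},
    {"travel": [-46.5, 43.4, 2.5], "twist": [0, 0, 0], "claw": -1}
  ]
}}

```text
time: 11.5
ee_pos: [0.6302, 0.1981, 0.0902]
orientation: [-0.519, -0.48, 0.52, -0.479]
contact_force: [-5.7, 3.1, 0.6]
opening: 0.171
```

```bash
python3 circ.py 272 9 20 1
```

```text
[{"travel": [-7.0, -0.8, 0.2], "twist": [0, 0, 0], "claw": -1}, {"travel": [-13.8, -2.7, 0.5], "twist": [0, 0, 0], "claw": -1}, {"travel": [-20.2, -5.6, 0.7], "twist": [0, 0, 0], "claw": -1}, {"travel": [-26.1, -9.5, 1.0], "twist": [0, 0, 0], "claw": -1}, {"travel": [-31.3, -14.3, 1.2], "twist": [0, 0, 0], "claw": -1}, {"travel": [-35.7, -19.8, 1.5], "twist": [0, 0, 0], "claw": -1}, {"travel": [-39.2, -26.0, 1.7], "twist": [0, 0, 0], "claw": -1}, {"travel": [-41.7, -32.6, 2.0], "twist": [0, 0, 0], "claw": -1}, {"travel": [-43.1, -39.5, 2.2], "twist": [0, 0, 0], "claw": -1}, {"travel": [-43.4, -46.5, 2.5], "twist": [0, 0, 0], "claw": -1}, {"travel": [-42.6, -53.6, 2.7], "twist": [0, 0, 0], "claw": -1}, {"travel": [-40.7, -60.4, 3.0], "twist": [0, 0, 0], "claw": -1}, {"travel": [-37.8, -66.8, 3.2], "twist": [0, 0, 0], "claw": -1}, {"travel": [-33.9, -72.7, 3.5], "twist": [0, 0, 0], "claw": -1}, {"travel": [-29.1, -77.9, 3.7], "twist": [0, 0, 0], "claw": -1}, {"travel": [-23.6, -82.3, 4.0], "twist": [0, 0, 0], "claw": -1}, {"travel": [-17.4, -85.8, 4.2], "twist": [0, 0, 0], "claw": -1}, {"travel": [-10.8, -88.2, 4.5], "twist": [0, 0, 0], "claw": -1}, {"travel": [-3.9, -89.6, 4.7], "twist": [0, 0, 0], "claw": -1}, {"travel": [3.1, -89.9, 5.0], "twist": [0, 0, 0], "claw": -1}, {"travel": [3.1, -89.9, 5.0], "twist": [0, 0, 0], "claw": -1}]
```

Call:
{"method": "move_arm", "body": {
  "plan": [
    {"travel": [-7.0, -1.5, 0.2], "twist": [0, 0, 0], "claw": -1},
    {"travel": [-13.8, -3.5, 0.5], "twist": [0, 0, 0], "claw": -1},
    {"travel": [-20.2, -6.5, 0.7], "twist": [0, 0, 0], "claw": -1},
    {"travel": [-26.1, -10.5, 1.0], "twist": [0, 0, 0], "claw": -1},
    {"travel": [-31.3, -15.3, 1.2], "twist": [0, 0, 0], "claw": -1},
    {"travel": [-35.7, -20.8, 1.5], "twist": [0, 0, 0], "claw": -1},
    {"travel": [-39.2, -27.0, 1.7], "twist": [0, 0, 0], "claw": -1},
    {"travel": [-41.7, -33.6, 2.0], "twist": [0, 0, 0], "claw": -1},
    {"travel": [-43.1, -40.5, 2.2], "twist": [0, 0, 0], "claw": -1},
    {"travel": [-43.4, -47.5, 2.5], "twist": [0, 0, 0], "claw": -1},
    {"travel": [-42.6, -54.6, 2.7], "twist": [0, 0, 0], "claw": -1},
    {"travel": [-40.7, -61.4, 3.0], "twist": [0, 0, 0], "claw": -1},
    {"travel": [-37.8, -67.8, 3.2], "twist": [0, 0, 0], "claw": -1},
    {"travel": [-33.9, -73.7, 3.5], "twist": [0, 0, 0], "claw": -1},
    {"travel": [-29.1, -78.9, 3.7], "twist": [0, 0, 0], "claw": -1},
    {"travel": [-23.6, -83.3, 4.0], "twist": [0, 0, 0], "claw": -1},
    {"travel": [-17.4, -86.8, 4.2], "twist": [0, 0, 0], "claw": -1},
    {"travel": [-10.8, -89.2, 4.5], "twist": [0, 0, 0], "claw": -1},
    {"travel": [-10.8, -89.2, 4.5], "twist": [0, 0, 0], "claw": -1}
  ]
}}

```text
time: 13.4
ee_pos: [0.5407, 0.2007, 0.0984]
orientation: [-0.519, -0.48, 0.52, -0.479]
contact_force: [2.7, 4.8, -2.0]
opening: 0.163
```

Run:
```python
from h import *
np.set_printoptions(precision=4,suppress=True)
s=readout.read_state();print(s['ee_pos'],s['contact_force'],s['wrist_torque'],s['opening'])
a=shot('scene','i')[0];t=shot('top','i')[0]
print([(round(m['conf'],2),round(m['centre'][0]*640,1),round(m['centre'][1]*400,1), atz('top',m['centre'][0]*640,m['centre'][1]*400,.105)) for m in spotter.mark_of('top','crank_hub')])
print([(round(m['conf'],2),round(m['centre'][0]*640,1),round(m['centre'][1]*400,1), atz('scene',m['centre'][0]*640,m['centre'][1]*400,.105)) for m in spotter.mark_of('scene','crank_hub')])
cv2.imwrite('pics/i.png',np.hstack([cv2.resize(a[110:240,290:420],(400,400),interpolation=2),cv2.resize(t[130:260,210:340],(400,400),interpolation=2)])[:,:,::-1])
```

```text
[0.5407 0.2007 0.0984] [ 2.6841  4.811  -1.9655] [ 0.677  -0.343   0.0647] 0.16334699016595472
[(0.74, 274.2, 194.6, array([0.5787, 0.1309, 0.105 ]))]
[(0.66, 359.7, 198.9, array([0.5809, 0.1372, 0.105 ]))]
```

View pics/i.png

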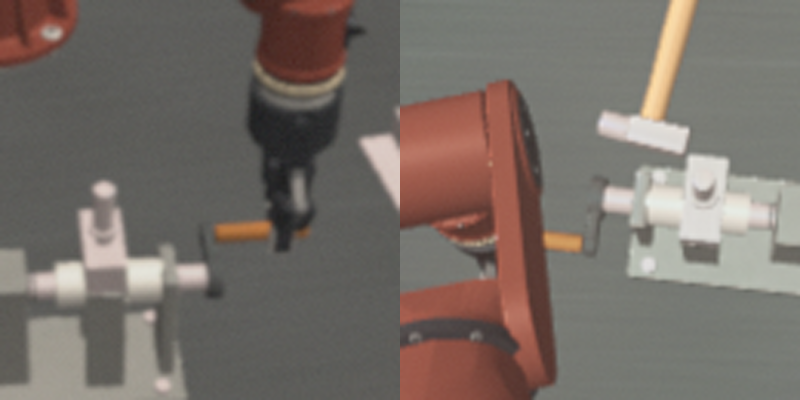

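```bash
python3 circ.py 74 9 19 1 0,0.5,-1
```

```text
[{"travel": [6.9, -1.2, -0.1], "twist": [0, 0, 0], "claw": -1}, {"travel": [14.0, -1.4, -0.2], "twist": [0, 0, 0], "claw": -1}, {"travel": [21.0, -0.4, -0.3], "twist": [0, 0, 0], "claw": -1}, {"travel": [27.8, 1.5, -0.0], "twist": [0, 0, 0], "claw": -1}, {"travel": [34.2, 4.4, 0.2], "twist": [0, 0, 0], "claw": -1}, {"travel": [40.1, 8.3, 0.5], "twist": [0, 0, 0], "claw": -1}, {"travel": [45.3, 13.1, 0.7], "twist": [0, 0, 0], "claw": -1}, {"travel": [49.7, 18.6, 1.0], "twist": [0, 0, 0], "claw": -1}, {"travel": [53.2, 24.7, 1.2], "twist": [0, 0, 0], "claw": -1}, {"travel": [55.7, 31.4, 1.5], "twist": [0, 0, 0], "claw": -1}, {"travel": [57.1, 38.3, 1.7], "twist": [0, 0, 0], "claw": -1}, {"travel": [57.4, 45.3, 2.0], "twist": [0, 0, 0], "claw": -1}, {"travel": [56.6, 52.3, 2.2], "twist": [0, 0, 0], "claw": -1}, {"travel": [54.7, 59.1, 2.5], "twist": [0, 0, 0], "claw": -1}, {"travel": [51.8, 65.6, 2.7], "twist": [0, 0, 0], "claw": -1}, {"travel": [47.9, 71.5, 3.0], "twist": [0, 0, 0], "claw": -1}, {"travel": [43.1, 76.7, 3.2], "twist": [0, 0, 0], "claw": -1}, {"travel": [37.6, 81.1, 3.5], "twist": [0, 0, 0], "claw": -1}, {"travel": [31.4, 84.5, 3.7], "twist": [0, 0, 0], "claw": -1}, {"travel": [31.4, 84.5, 3.7], "twist": [0, 0, 0], "claw": -1}]
```

Call:
{"method": "move_arm", "body": {
  "plan": [
    {"travel": [6.9, -1.2, -0.1], "twist": [0, 0, 0], "claw": -1},
    {"travel": [14.0, -1.4, -0.2], "twist": [0, 0, 0], "claw": -1},
    {"travel": [21.0, -0.4, -0.3], "twist": [0, 0, 0], "claw": -1},
    {"travel": [27.8, 1.5, 0.0], "twist": [0, 0, 0], "claw": -1},
    {"travel": [34.2, 4.4, 0.2], "twist": [0, 0, 0], "claw": -1},
    {"travel": [40.1, 8.3, 0.5], "twist": [0, 0, 0], "claw": -1},
    {"travel": [45.3, 13.1, 0.7], "twist": [0, 0, 0], "claw": -1},
    {"travel": [49.7, 18.6, 1.0], "twist": [0, 0, 0], "claw": -1},
    {"travel": [53.2, 24.7, 1.2], "twist": [0, 0, 0], "claw": -1},
    {"travel": [55.7, 31.4, 1.5], "twist": [0, 0, 0], "claw": -1},
    {"travel": [57.1, 38.3, 1.7], "twist": [0, 0, 0], "claw": -1},
    {"travel": [57.4, 45.3, 2.0], "twist": [0, 0, 0], "claw": -1}
  ]
}}

```text
time: 14.8
ee_pos: [0.5866, 0.1942, 0.0432]
orientation: [-0.519, -0.48, 0.521, -0.479]
contact_force: [-3.9, -2.5, 11.0]
opening: 0.162
```

```bash
python3 circ.py 182 9 8 0 ; python3 circ.py 254 7.5 4; python3 circ.py 284 7.5 4;python3 circ.py 314 7.5 4;python3 circ.py 344 7.5 4
```

```text
[{"travel": [-0.8, 7.0, 0.2], "twist": [0, 0, 0], "claw": -1}, {"travel": [-2.7, 13.8, 0.5], "twist": [0, 0, 0], "claw": -1}, {"travel": [-5.6, 20.2, 0.7], "twist": [0, 0, 0], "claw": -1}, {"travel": [-9.5, 26.1, 1.0], "twist": [0, 0, 0], "claw": -1}, {"travel": [-14.3, 31.3, 1.2], "twist": [0, 0, 0], "claw": -1}, {"travel": [-19.8, 35.7, 1.5], "twist": [0, 0, 0], "claw": -1}, {"travel": [-26.0, 39.2, 1.7], "twist": [0, 0, 0], "claw": -1}, {"travel": [-32.6, 41.7, 2.0], "twist": [0, 0, 0], "claw": -1}]
[{"travel": [-5.8, 1.2, 0.2], "twist": [0, 0, 0], "claw": -1}, {"travel": [-11.6, 1.7, 0.4], "twist": [0, 0, 0], "claw": -1}, {"travel": [-17.5, 1.5, 0.6], "twist": [0, 0, 0], "claw": -1}, {"travel": [-23.3, 0.4, 0.8], "twist": [0, 0, 0], "claw": -1}]
[{"travel": [-5.6, -1.8, 0.2], "twist": [0, 0, 0], "claw": -1}, {"travel": [-10.9, -4.3, 0.4], "twist": [0, 0, 0], "claw": -1}, {"travel": [-15.9, -7.5, 0.6], "twist": [0, 0, 0], "claw": -1}, {"travel": [-20.4, -11.3, 0.8], "twist": [0, 0, 0], "claw": -1}]
[{"travel": [-4.0, -4.4, 0.2], "twist": [0, 0, 0], "claw": -1}, {"travel": [-7.3, -9.2, 0.4], "twist": [0, 0, 0], "claw": -1}, {"travel": [-10.0, -14.4, 0.6], "twist": [0, 0, 0], "claw": -1}, {"travel": [-12.0, -20.0, 0.8], "twist": [0, 0, 0], "claw": -1}]
[{"travel": [-1.2, -5.8, 0.2], "twist": [0, 0, 0], "claw": -1}, {"travel": [-1.7, -11.6, 0.4], "twist": [0, 0, 0], "claw": -1}, {"travel": [-1.5, -17.5, 0.6], "twist": [0, 0, 0], "claw": -1}, {"travel": [-0.4, -23.3, 0.8], "twist": [0, 0, 0], "claw": -1}]
```

Call:
{"method": "move_arm", "body": {
  "plan": [
    {"travel": [-1.8, 7.0, 0.2], "twist": [0, 0, 0], "claw": -1},
    {"travel": [-4.0, 13.8, 0.4], "twist": [0, 0, 0], "claw": -1},
    {"travel": [-6.9, 20.2, 0.6], "twist": [0, 0, 0], "claw": -1},
    {"travel": [-10.8, 26.1, 0.8], "twist": [0, 0, 0], "claw": -1},
    {"travel": [-15.6, 31.3, 1.0], "twist": [0, 0, 0], "claw": -1},
    {"travel": [-21.1, 35.7, 1.3], "twist": [0, 0, 0], "claw": -1},
    {"travel": [-27.3, 39.2, 1.5], "twist": [0, 0, 0], "claw": -1},
    {"travel": [-33.9, 41.7, 1.8], "twist": [0, 0, 0], "claw": -1}
  ]
}}

```text
time: 15.6
ee_pos: [0.6274, 0.1889, 0.076]
orientation: [-0.519, -0.48, 0.521, -0.479]
contact_force: [-3.6, -4.1, -2.8]
opening: 0.167
```

Call:
{"method": "move_arm", "body": {
  "plan": [
    {"travel": [-5.8, 0.9, 0.2], "twist": [0, 0, 0], "claw": -1},
    {"travel": [-11.6, 1.2, 0.4], "twist": [0, 0, 0], "claw": -1},
    {"travel": [-17.5, 1.0, 0.6], "twist": [0, 0, 0], "claw": -1},
    {"travel": [-23.3, 0.0, 0.8], "twist": [0, 0, 0], "claw": -1}
  ]
}}

```text
time: 16.0
ee_pos: [0.6278, 0.188, 0.1001]
orientation: [-0.519, -0.479, 0.52, -0.48]
contact_force: [-3.1, -3.6, -4.9]
opening: 0.166
```

Call:
{"method": "move_arm", "body": {
  "plan": [
    {"travel": [-5.6, -1.8, 0.2], "twist": [0, 0, 0], "claw": -1},
    {"travel": [-10.9, -4.3, 0.4], "twist": [0, 0, 0], "claw": -1},
    {"travel": [-15.9, -7.5, 0.6], "twist": [0, 0, 0], "claw": -1},
    {"travel": [-20.4, -11.3, 0.8], "twist": [0, 0, 0], "claw": -1}
  ]
}}

```text
time: 16.4
ee_pos: [0.6166, 0.1881, 0.1203]
orientation: [-0.519, -0.479, 0.52, -0.48]
contact_force: [-1.6, -4.5, -6.1]
opening: 0.164
```

Call:
{"method": "move_arm", "body": {
  "plan": [
    {"travel": [-4.0, -4.4, 0.5], "twist": [0, 0, 0], "claw": -1},
    {"travel": [-7.3, -9.2, 0.8], "twist": [0, 0, 0], "claw": -1},
    {"travel": [-10.0, -14.4, 1.2], "twist": [0, 0, 0], "claw": -1},
    {"travel": [-12.0, -20.0, 1.4], "twist": [0, 0, 0], "claw": -1}
  ]
}}

```text
time: 16.8
ee_pos: [0.5966, 0.1889, 0.1324]
orientation: [0.52, 0.479, -0.519, 0.48]
contact_force: [1.5, -5.4, -9.0]
opening: 0.159
```

Call:
{"method": "move_arm", "body": {
  "plan": [
    {"travel": [-1.2, -5.8, 0.2], "twist": [0, 0, 0], "claw": -1},
    {"travel": [-1.7, -11.6, 0.4], "twist": [0, 0, 0], "claw": -1},
    {"travel": [-1.5, -17.5, 0.6], "twist": [0, 0, 0], "claw": -1},
    {"travel": [-0.4, -23.3, 0.8], "twist": [0, 0, 0], "claw": -1}
  ]
}}

```text
time: 17.2
ee_pos: [0.5751, 0.1899, 0.1333]
orientation: [0.521, 0.478, -0.518, 0.481]
contact_force: [4.1, -5.5, -9.2]
opening: 0.164
```

```bash
python3 - <<'E'
from h import *
np.set_printoptions(precision=4,suppress=True)
s=readout.read_state();print(s['ee_pos'],s['contact_force'],s['wrist_torque'],s['opening'])
a=shot('scene','j')[0];t=shot('top','j')[0]
cv2.imwrite('pics/j.png',np.hstack([cv2.resize(a[110:240,290:420],(400,400),interpolation=2),cv2.resize(t[130:260,210:340],(400,400),interpolation=2)])[:,:,::-1])
E
for i in 14 29 44 59 74 89 104 119 134 149 164 179 194 209 224 ; do echo $i; python3 circ.py $i 7.5 2; done
```

```text
[0.5751 0.1899 0.1333] [ 4.0735 -5.4977 -9.2027] [-0.8603 -0.7511  0.0876] 0.16425647955737224
14
[{"travel": [1.8, -5.6, 0.2], "twist": [0, 0, 0], "claw": -1}, {"travel": [4.3, -10.9, 0.4], "twist": [0, 0, 0], "claw": -1}]
29
[{"travel": [3.2, -5.0, 0.2], "twist": [0, 0, 0], "claw": -1}, {"travel": [7.0, -9.4, 0.4], "twist": [0, 0, 0], "claw": -1}]
44
[{"travel": [4.4, -4.0, 0.2], "twist": [0, 0, 0], "claw": -1}, {"travel": [9.2, -7.3, 0.4], "twist": [0, 0, 0], "claw": -1}]
59
[{"travel": [5.2, -2.7, 0.2], "twist": [0, 0, 0], "claw": -1}, {"travel": [10.8, -4.7, 0.4], "twist": [0, 0, 0], "claw": -1}]
74
[{"travel": [5.8, -1.2, 0.2], "twist": [0, 0, 0], "claw": -1}, {"travel": [11.6, -1.7, 0.4], "twist": [0, 0, 0], "claw": -1}]
89
[{"travel": [5.9, 0.3, 0.2], "twist": [0, 0, 0], "claw": -1}, {"travel": [11.7, 1.3, 0.4], "twist": [0, 0, 0], "claw": -1}]
104
[{"travel": [5.6, 1.8, 0.2], "twist": [0, 0, 0], "claw": -1}, {"travel": [10.9, 4.3, 0.4], "twist": [0, 0, 0], "claw": -1}]
119
[{"travel": [5.0, 3.2, 0.2], "twist": [0, 0, 0], "claw": -1}, {"travel": [9.4, 7.0, 0.4], "twist": [0, 
[... 220 characters left out ...]
l": [4.7, 10.8, 0.4], "twist": [0, 0, 0], "claw": -1}]
164
[{"travel": [1.2, 5.8, 0.2], "twist": [0, 0, 0], "claw": -1}, {"travel": [1.7, 11.6, 0.4], "twist": [0, 0, 0], "claw": -1}]
179
[{"travel": [-0.3, 5.9, 0.2], "twist": [0, 0, 0], "claw": -1}, {"travel": [-1.3, 11.7, 0.4], "twist": [0, 0, 0], "claw": -1}]
194
[{"travel": [-1.8, 5.6, 0.2], "twist": [0, 0, 0], "claw": -1}, {"travel": [-4.3, 10.9, 0.4], "twist": [0, 0, 0], "claw": -1}]
209
[{"travel": [-3.2, 5.0, 0.2], "twist": [0, 0, 0], "claw": -1}, {"travel": [-7.0, 9.4, 0.4], "twist": [0, 0, 0], "claw": -1}]
224
[{"travel": [-4.4, 4.0, 0.2], "twist": [0, 0, 0], "claw": -1}, {"travel": [-9.2, 7.3, 0.4], "twist": [0, 0, 0], "claw": -1}]
```

View pics/j.png

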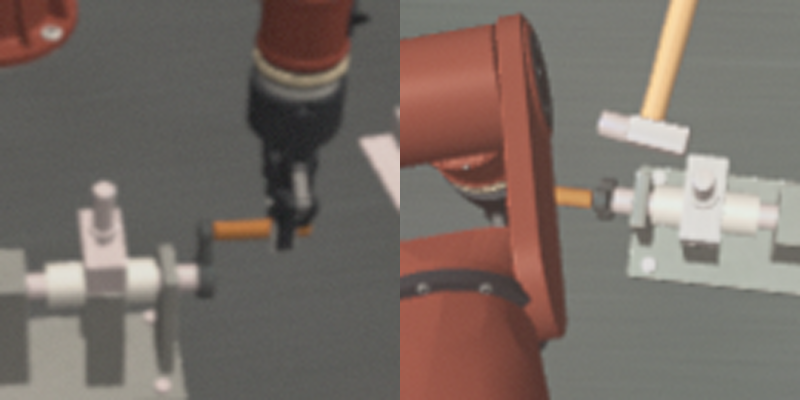

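Call:
{"method": "move_arm", "body": {
  "plan": [
    {"travel": [2.5, -5.6, 0.7], "twist": [0, 0, 0], "claw": -1},
    {"travel": [5.5, -10.9, 1.2], "twist": [0, 0, 0], "claw": -1}
  ]
}}

```text
time: 17.5
ee_pos: [0.5661, 0.1903, 0.13]
orientation: [0.522, 0.478, -0.517, 0.482]
contact_force: [3.5, -4.2, 0.0]
opening: 0.163
```

Call:
{"method": "move_arm", "body": {
  "plan": [
    {"travel": [3.2, -5.0, 0.5], "twist": [0, 0, 0], "claw": -1},
    {"travel": [7.0, -9.4, 0.8], "twist": [0, 0, 0], "claw": -1}
  ]
}}

```text
time: 17.7
ee_pos: [0.5569, 0.1907, 0.1244]
orientation: [0.523, 0.478, -0.517, 0.482]
contact_force: [1.2, -4.0, 4.2]
opening: 0.165
```

Call:
{"method": "move_arm", "body": {
  "plan": [
    {"travel": [4.4, -4.0, 0.2], "twist": [0, 0, 0], "claw": -1},
    {"travel": [9.2, -7.3, 0.4], "twist": [0, 0, 0], "claw": -1}
  ]
}}

```text
time: 17.9
ee_pos: [0.547, 0.1909, 0.1138]
orientation: [0.521, 0.479, -0.518, 0.48]
contact_force: [-1.7, -3.4, 4.4]
opening: 0.161
```

Call:
{"method": "move_arm", "body": {
  "plan": [
    {"travel": [5.2, -2.7, 0.2], "twist": [0, 0, 0], "claw": -1},
    {"travel": [10.8, -4.7, 0.4], "twist": [0, 0, 0], "claw": -1}
  ]
}}

```text
time: 18.1
ee_pos: [0.5409, 0.1909, 0.1011]
orientation: [0.52, 0.48, -0.519, 0.479]
contact_force: [-2.3, -2.7, 3.5]
opening: 0.166
```

Call:
{"method": "move_arm", "body": {
  "plan": [
    {"travel": [5.8, -1.2, 0.2], "twist": [0, 0, 0], "claw": -1},
    {"travel": [11.6, -1.7, 0.4], "twist": [0, 0, 0], "claw": -1}
  ]
}}

```text
time: 18.3
ee_pos: [0.539, 0.1906, 0.0882]
orientation: [0.52, 0.48, -0.519, 0.479]
contact_force: [-0.9, -0.6, 2.7]
opening: 0.166
```

Call:
{"method": "move_arm", "body": {
  "plan": [
    {"travel": [5.9, 0.3, 0.2], "twist": [0, 0, 0], "claw": -1},
    {"travel": [11.7, 1.3, 0.4], "twist": [0, 0, 0], "claw": -1}
  ]
}}

```text
time: 18.5
ee_pos: [0.5407, 0.19, 0.0764]
orientation: [0.52, 0.48, -0.519, 0.479]
contact_force: [-1.0, 0.1, 1.9]
opening: 0.16
```

Call:
{"method": "move_arm", "body": {
  "plan": [
    {"travel": [5.6, 1.8, 0.2], "twist": [0, 0, 0], "claw": -1},
    {"travel": [10.9, 4.3, 0.4], "twist": [0, 0, 0], "claw": -1}
  ]
}}

```text
time: 18.7
ee_pos: [0.5452, 0.1892, 0.0657]
orientation: [0.52, 0.48, -0.519, 0.479]
contact_force: [-0.2, 1.7, 2.0]
opening: 0.166
```

Call:
{"method": "move_arm", "body": {
  "plan": [
    {"travel": [5.0, 3.2, 0.2], "twist": [0, 0, 0], "claw": -1},
    {"travel": [9.4, 7.0, 0.4], "twist": [0, 0, 0], "claw": -1}
  ]
}}

```text
time: 18.9
ee_pos: [0.5523, 0.1881, 0.0565]
orientation: [0.52, 0.48, -0.519, 0.479]
contact_force: [0.2, 2.4, 4.9]
opening: 0.165
```

Call:
{"method": "move_arm", "body": {
  "plan": [
    {"travel": [4.0, 4.4, 0.2], "twist": [0, 0, 0], "claw": -1},
    {"travel": [7.0, 9.2, 0.3], "twist": [0, 0, 0], "claw": -1}
  ]
}}

```text
time: 19.1
ee_pos: [0.5614, 0.187, 0.0495]
orientation: [0.52, 0.48, -0.519, 0.479]
contact_force: [-1.1, 2.7, 3.5]
opening: 0.164
```

Call:
{"method": "move_arm", "body": {
  "plan": [
    {"travel": [2.5, 5.2, 0.2], "twist": [0, 0, 0], "claw": -1},
    {"travel": [4.3, 10.8, 0.3], "twist": [0, 0, 0], "claw": -1}
  ]
}}

```text
time: 19.3
ee_pos: [0.5718, 0.1857, 0.0452]
orientation: [-0.52, -0.48, 0.52, -0.479]
contact_force: [-1.7, 3.5, 3.2]
opening: 0.164
```

Run:
```python
from h import *
np.set_printoptions(precision=4,suppress=True)
s=readout.read_state();print(s['ee_pos'],s['contact_force'],s['wrist_torque'],s['opening'])
a=shot('scene','k')[0];t=shot('top','k')[0]
cv2.imwrite('pics/k.png',np.hstack([cv2.resize(a[110:240,290:420],(400,400),interpolation=2),cv2.resize(t[130:260,210:340],(400,400),interpolation=2)])[:,:,::-1])
```

```text
[0.5718 0.1857 0.0452] [-1.652   3.5196  3.2093] [0.4852 0.2152 0.0277] 0.1638375268916823
```

View pics/k.png

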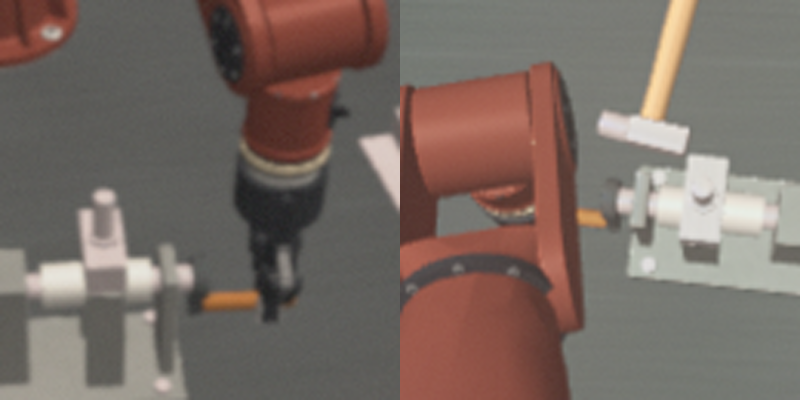

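Run:
```python
import cv2,numpy as np
r=[]
for n in 'gjk':
    a=cv2.imread(f'pics/{n}_scene.png');r.append(cv2.resize(a[160:215,300:345],(260,318),interpolation=2))
cv2.imwrite('pics/k2.png',np.hstack(r))
```

```text
(no output)
```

View pics/k2.png

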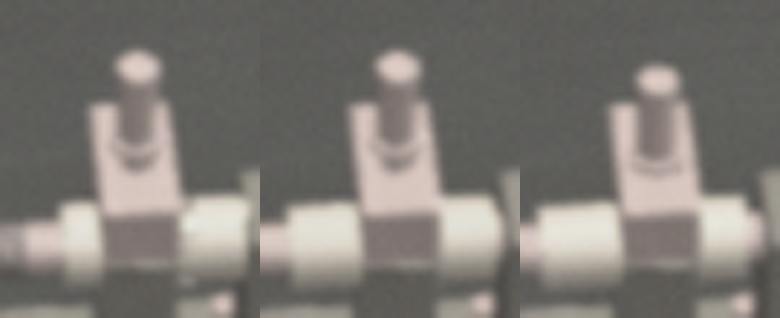

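The rightmost frame shows the pin's head has dropped about 2.5 px compared with before. I'll measure how far down it is.

```bash
cat > pinz.py <<'E'
from h import *
import sys
np.set_printoptions(precision=4,suppress=True)
for k in sys.argv[1:]:
    P=cloud('scene',np.load(f'pics/{k}_scene.npy'));x=P[160:200,310:335].reshape(-1,3)
    T=cloud('top',np.load(f'pics/{k}_top.npy'))[170:215,290:325].reshape(-1,3)
    for nm,Q in(('s',x),('t',T)):
        m=(Q[:,2]>.172)&(Q[:,2]<.23)&(abs(Q[:,0]-.571)<.02)&(abs(Q[:,1]-.039)<.025);q=Q[m]
        t=q[q[:,2]>q[:,2].max()-.006];print(k,nm,m.sum(),q[:,2].max(),np.percentile(q[:,2],[70,80,90]),t.mean(0))
E
python3 pinz.py e g i j k
```

```text
e s 110 0.21683949749250242 [0.2081 0.2112 0.2121] [0.5737 0.0388 0.2127]
e t 69 0.2167915063587339 [0.2128 0.2134 0.2145] [0.5713 0.035  0.2132]
g s 98 0.21637421533048629 [0.2096 0.212  0.2131] [0.5795 0.0402 0.2129]
g t 86 0.21688948764295313 [0.2128 0.2138 0.2145] [0.5755 0.0361 0.2135]
i s 106 0.21644561889135827 [0.208  0.2109 0.2128] [0.5785 0.0401 0.2126]
i t 75 0.21599585245438602 [0.2125 0.2135 0.2142] [0.5757 0.0359 0.2129]
j s 107 0.2154381937197326 [0.2084 0.2111 0.2126] [0.578  0.0404 0.2122]
j t 77 0.2155296706874431 [0.2127 0.2136 0.2141] [0.5754 0.0363 0.213 ]
k s 86 0.20392319276673376 [0.1993 0.2008 0.2018] [0.5744 0.0407 0.2009]
k t 56 0.2056889997351925 [0.2026 0.2033 0.2038] [0.5718 0.0368 0.2026]
```

Both depth maps put the head top 10.5 to 11.5 mm lower, so the pin has dropped home. I'll release the handle and look again.

Call:
{"method": "move_arm", "body": {
  "plan": [
    {"travel": [0, 0, 0], "twist": [0, 0, 0], "claw": -0.2},
    {"travel": [0, 0, 0], "twist": [0, 0, 0], "claw": 0.2},
    {"travel": [0, 0, -1], "twist": [0, 0, 0], "claw": 0.2},
    {"travel": [0, 0, -1], "twist": [0, 0, 0], "claw": 0.2},
    {"travel": [-25, 0, -1], "twist": [0, 0, 0], "claw": 0.2},
    {"travel": [-65, 0, -1], "twist": [0, 0, 0], "claw": 0.2},
    {"travel": [-110, 0, -1], "twist": [0, 0, 0], "claw": 0.2},
    {"travel": [-155, 0, -1], "twist": [0, 0, 0], "claw": 0.2},
    {"travel": [-200, 0, -1], "twist": [0, 0, 0], "claw": 0.2},
    {"travel": [-200, 0, -40], "twist": [0, 0, 0], "claw": 0.2},
    {"travel": [-200, 0, -40], "twist": [0, 0, 0], "claw": 0.2}
  ]
}}

```text
time: 20.5
ee_pos: [0.5761, 0.2285, 0.2487]
orientation: [0.521, 0.48, -0.517, 0.481]
contact_force: [-0.4, 0.4, -0.4]
opening: 0.602
```

```bash
python3 - <<'E'
from h import *
np.set_printoptions(precision=4,suppress=True)
s=readout.read_state();print(s['ee_pos'],s['contact_force'],s['time'],s['opening'])
a=shot('scene','l')[0];t=shot('top','l')[0]
cv2.imwrite('pics/l.png',np.hstack([cv2.resize(a[150:220,300:400],(560,392),interpolation=2),cv2.resize(a[160:215,300:345],(240,392),interpolation=2)])[:,:,::-1])
E
python3 pinz.py k l
```

```text
[0.5761 0.2285 0.2487] [-0.3772  0.3541 -0.4485] 20.5 0.6024322114671528
k s 86 0.20392319276673376 [0.1993 0.2008 0.2018] [0.5744 0.0407 0.2009]
k t 56 0.2056889997351925 [0.2026 0.2033 0.2038] [0.5718 0.0368 0.2026]
l s 94 0.2034291818818843 [0.1983 0.2012 0.2022] [0.5748 0.0406 0.2011]
l t 54 0.20574864251588043 [0.2026 0.2036 0.2042] [0.5716 0.0369 0.2027]
```

View pics/l.png

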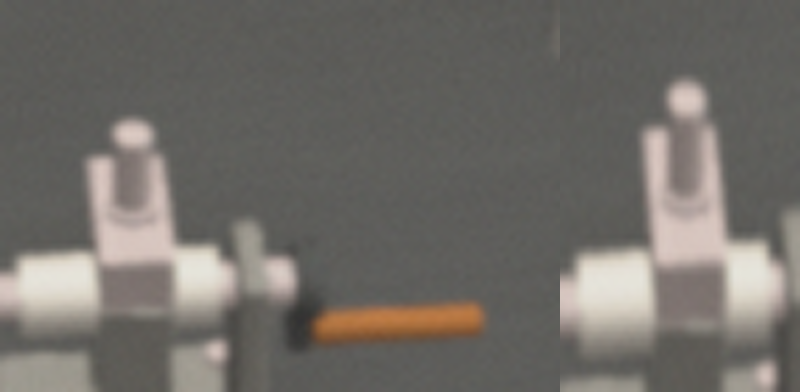

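The pin is upright with its flange on the block (scene crop, flange at about (323,187)). I'll check it with a light press on the head.

Call:
{"method": "move_arm", "body": {
  "plan": [
    {"travel": [0, 2, 35], "twist": [0, 0, 0], "claw": -1},
    {"travel": [0, 4, 75], "twist": [0, 0, 0], "claw": -1},
    {"travel": [0, 6, 115], "twist": [0, 0, 0], "claw": -1},
    {"travel": [0, 9, 155], "twist": [0, 0, 0], "claw": -1},
    {"travel": [0, 10.6, 189.4], "twist": [0, 0, 0], "claw": -1},
    {"travel": [0, 10.6, 189.4], "twist": [0, 0, 0], "claw": -1},
    {"travel": [20, 10.6, 189.4], "twist": [0, 0, 0], "claw": -1},
    {"travel": [32, 10.6, 189.4], "twist": [0, 0, 0], "claw": -1},
    {"travel": [38, 10.6, 189.4], "twist": [0, 0, 0], "claw": -1},
    {"travel": [38, 10.6, 189.4], "twist": [0, 0, 0], "claw": -1},
    {"travel": [38, 10.6, 189.4], "twist": [0, 0, 0], "claw": -1}
  ]
}}

```text
time: 21.7
ee_pos: [0.5702, 0.0361, 0.2073]
orientation: [-0.519, -0.48, 0.52, -0.48]
contact_force: [-0.8, 0.1, -0.3]
opening: -0.0
```

Call:
{"method": "move_arm", "body": {
  "plan": [
    {"travel": [3, 0, 0], "twist": [0, 0, 0], "claw": -1},
    {"travel": [6, 0, 0], "twist": [0, 0, 0], "claw": -1},
    {"travel": [6, 0, 0], "twist": [0, 0, 0], "claw": -1}
  ]
}}

```text
time: 22.0
ee_pos: [0.5711, 0.0359, 0.2031]
orientation: [0.52, 0.479, -0.519, 0.48]
contact_force: [-2.0, 0.0, 4.9]
opening: -0.0
```

Contact came at z = 0.203, which is exactly the home height of the head top (0.157 + 0.046). I'll press slightly more and then retreat.

Call:
{"method": "move_arm", "body": {
  "plan": [
    {"travel": [2, 0, 0], "twist": [0, 0, 0], "claw": -1},
    {"travel": [3, 0, 0], "twist": [0, 0, 0], "claw": -1},
    {"travel": [3, 0, 0], "twist": [0, 0, 0], "claw": -1}
  ]
}}

```text
time: 22.3
ee_pos: [0.5721, 0.0358, 0.2032]
orientation: [0.521, 0.478, -0.518, 0.481]
contact_force: [-4.3, 0.7, 13.8]
opening: 0.004
```

Call:
{"method": "move_arm", "body": {
  "plan": [
    {"travel": [-10, 0, 0], "twist": [0, 0, 0], "claw": -1},
    {"travel": [-40, 0, 0], "twist": [0, 0, 0], "claw": -1},
    {"travel": [-80, 0, 0], "twist": [0, 0, 0], "claw": -1},
    {"travel": [-100, 0, -40], "twist": [0, 0, 0], "claw": -1},
    {"travel": [-100, 0, -80], "twist": [0, 0, 0], "claw": -1},
    {"travel": [-100, 0, -120], "twist": [0, 0, 0], "claw": -1},
    {"travel": [-100, 0, -120], "twist": [0, 0, 0], "claw": -1},
    {"travel": [-100, 0, -120], "twist": [0, 0, 0], "claw": -1}
  ]
}}

```text
time: 23.1
ee_pos: [0.5795, 0.1559, 0.298]
orientation: [-0.519, -0.48, 0.519, -0.48]
contact_force: [0.1, 0.8, -0.4]
opening: 0.0
```

```bash
python3 - <<'E'
from h import *
np.set_printoptions(precision=4,suppress=True)
s=readout.read_state();print(s['ee_pos'],s['contact_force'],s['time'],s['opening'])
a=shot('scene','m')[0];t=shot('top','m')[0]
cv2.imwrite('pics/m.png',np.hstack([cv2.resize(a[100:300,150:450],(480,320),interpolation=2),cv2.resize(a[160:215,300:345],(260,320),interpolation=2)])[:,:,::-1])
E
python3 pinz.py m
```

```text
[0.5795 0.1559 0.298 ] [ 0.0895  0.754  -0.3932] 23.1 0.0002593317956673511
m s 93 0.20378604085217422 [0.1998 0.2008 0.2019] [0.5751 0.0407 0.201 ]
m t 56 0.20707997367098185 [0.2026 0.2032 0.204 ] [0.5727 0.0367 0.203 ]
```

View pics/m.png

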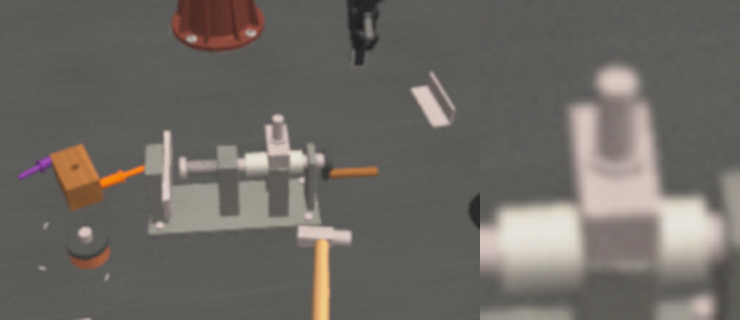

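The decoy pins at scene (165,200) and (225,210) seem to be lying down now. I'll check when that happened.

Run:
```python
import cv2,numpy as np
r=[]
for n in 'acdefm':
    a=cv2.imread(f'pics/{n}_scene.png');r.append(cv2.resize(a[170:230,145:260],(260,136),interpolation=2))
cv2.imwrite('pics/n.png',np.vstack([np.hstack(r[:3]),np.hstack(r[3:])]))
```

```text
(no output)
```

View pics/n.png

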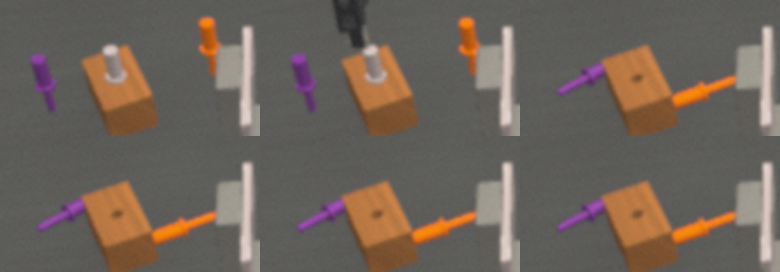

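The two loose look-alike pins toppled between t = 2.1 and 4.8 s and have lain still since. They aren't listed bystanders. The listed bystanders look unmoved, so I'm handing in.

Run:
```python
from h import *
a=cv2.imread('pics/a_scene.png').astype(int);m=cv2.imread('pics/m_scene.png').astype(int)
for n,(x0,y0,x1,y1) in dict(hammer=(335,235,375,335),brush=(188,240,222,270),offcut=(405,145,438,182),disc=(440,218,488,250)).items():
    print(n,abs(a-m)[y0:y1,x0:x1].mean().round(1))
print(manip.sign_off())
```

```text
hammer 1.3
brush 1.4
offcut 1.3
disc 1.7
the job is handed in; nothing more can be done
None
```

The clamp is locked. The steel pin is fully home in the guide hole and released, and I handed in at about 23 s of the 72 s allowed.

**What I did:** I took the steel pin from the wooden block and stood it in the guide hole. It rested on the collar with its head top at about 0.213–0.214 m. I then wound the crank clockwise about 2.25 turns, until the pin dropped.

**Last checks:**
- **Drop:** Both depth images show the head top about 11 mm lower, at about 0.202–0.203 m.
- **Press test:** Closed fingers pressing on the head met it at z = 0.203 m, exactly the home height. It did not sink further at 14 N.
- **Robot clear:** The arm was retracted and read almost no force when I handed in.
- **Bystanders:** The hammer, brush, offcut and disc look unchanged from the first picture.

**What was off:**
- **Toppled look-alike pins:** The loose purple and orange pins, which had been standing on their points, fell over between t = 2.1 and 4.8 s while I was picking up the pin. I planned no contact with them, but I can't rule out that I nudged them. They are still on the bench, and I left them there.
- **Camera mismatch:** The two cameras disagreed by about 4 mm in y, so I used the mean. The pin went into the hole at that position with about 4 N of side force.
- **Crank not tested:** I stopped as soon as the pin had dropped, so I did not check that the crank is blocked.

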